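Swap two misplaced exhibits and close their containers

TASK

Two exhibits have been put away in each other's container: the glass jar stands in the low rectangular steel tray, where it is too tall for the lid, and the phone lies in the round steel canister. Swap them, parking whichever you take out first on the empty paper-lined tray until its own container is free, and close both containers, each with its own lid seated flat on the rim all round. Keep the jar upright and set it down gently, and leave the wash bottle, the open tin and the white pot where they are.

Things in the scene. Friction and masses are not known exactly. Their poses are not given: they have to be found in the camera images.
- jar: exhibit: upright amber glass jar with a paper band and a white screw cap, 58 mm tall, 52 mm diameter (the cap is the top 16 mm), about 0.13 kg. Origin: centre of its underside, z up. At the start it stands in the instrument tray.
- phone: exhibit: black bar phone with small screen and grey keys, lying flat, 46 mm wide (own x), 105 mm long (own y), 14 mm thick, about 0.09 kg. Origin: centre of its underside. At the start it lies on the floor of the canister, at any angle.
- canister: round open stainless canister, the jar's own container, fixed to the bench. Outer diameter 170 mm, inner 164 mm, 70 mm tall, floor 3 mm thick. Origin: centre of its underside, on the bench.
- instrument_tray: low rectangular open stainless tray, the phone's own container, fixed to the bench. Outer 136 mm (own x) by 166 mm (own y), 35 mm tall, walls and floor 3 mm thick. Origin: centre of its underside, on the bench.
- exam_tray: empty flat aluminium tray lined with white paper, the parking place, fixed to the bench. 135 mm (own x) by 180 mm (own y), rim 12 mm high, walls and floor 3 mm thick. Origin: centre of its underside, on the bench.
- round_lid: lid of the canister: steel disc, black knob, 0.28 kg, right way up on the bench. Origin: centre of its underside. From there up: a step 146 mm in diameter, 6 mm deep, that drops loosely inside the canister; a flange 184 mm in diameter, 3 mm thick, that rests on the rim; a central stem with a round knob 26 mm in diameter, 23 to 43 mm above the origin. Seated, origin 64 mm above the canister's.
- tray_lid: lid of the instrument tray: steel plate 152 (own x) by 182 mm (own y), 0.26 kg, right way up on the bench. Origin: centre of underside. From there up: a step 114 by 144 mm, 6 mm deep, drops loosely inside the tray; 3 mm flange rests on the rim; central dark bow handle, bar 10 mm thick, straight for 68 mm along own y, top at 42 mm. Seated (either way round) origin 29 mm above the tray's.
- wash_bottle: bystander, loose: white squeeze bottle with yellow cap and spout, 64 mm diameter, about 180 mm tall. Origin: centre of its underside.
- tin: bystander, loose: open round aluminium tin with a brass cartridge case in it, 84 mm diameter, 22 mm tall. Origin: centre of its underside.
- pot: bystander, loose: small white screw-top pot with a yellow sticker on its cap, 45 mm diameter, 54 mm tall. Origin: centre of its underside.

How it is judged:
By the outcome, as a careful person would: the job done as asked, in the order asked, and still so for the second after the job is handed in, with the robot touching nothing.
It also fails if it takes over 125 s, if anything falls off the work surface, if the arm or the gripper's body presses on something with over 40 N, if the wrist force passes 120 N, or if a joint passes its speed limit or range.

ROBOT

A 6-joint arm with a two-finger parallel gripper is mounted at the origin on the work surface. World frame = base frame: x ahead of the robot, y to its left, z up, the work surface at z = 0. Lengths are in m, angles in rad, forces in N, time in s.
With the tool pointing down it reaches from about 0.3 to 0.875 m from the base axis. Payload 4.2 kg.
Tool frame: the origin (TCP) lies midway between the tips of the shut fingers; the grasp point (between the pads) lies 19 mm behind it; z points along the fingers, y is the line along which they close (so a half turn about z gives the same grasp; the last joint's range is limited). The gripper opens to 85 mm and grips with 20 to 120 N. Pads are 22 mm wide; open, the fingers measure 114 mm over their backs; the gripper's body (76 mm by 85 mm) begins 54 mm behind the grasp point. The pads swing forward as they close: fully open they stand 13 mm farther back than shut.
Start: joints at [-1.132, 0.32, 1.565, -0, 1.257, -0.02], TCP at [0.255, -0.516, 0.231] pointing down, gripper open.
Joint ranges: [-3.11, 3.11], [-0.84, 2.01], [0.21, 2.61], [-1.34, 4.49], [0.05, 2.63], [-2.56, 2.56]. Speed limits (rad/s): [2.57, 2.57, 3.14, 3.14, 3.14, 3.14].

INTERFACE

Orientations are given as a unit quaternion [w, x, y, z].
In Python, from rig import monitor, snapshot, get_calibration, arm gives the robot as it stands.
- The arm moves only by the tool move_arm, never from a script. Its argument "deltas" is a list of rows, each an object with "delta_pos": the shift along the tool's x, y, z scaled (see below), a list of three; "delta_rot": the turn, a rotation vector about the tool's x, y, z scaled (see below), a list of three; "gripper": the opening, from -1 (shut) to 1 (fully open). A call has 1 to 12 rows; each row is the pose to reach, as a shift and turn from the pose commanded when the call began, along the tool's axes at that moment; what a row does not reach only later rows make up. The controller multiplies each number of a shift by 20 cm and each number of a turn by pi/2 rad. A row lasts 1/8 s, in which the tool goes at most 62.5 mm and 10.7 degrees, less where a joint would pass 70% of its speed; a pose out of reach is approached as far as the arm can. A call with a number of a shift or a turn outside -1 to 1 is refused whole. A call with a gripper value outside its range is refused whole. The fingers move at their own pace and stop on an object; "grip_force" is the grip in N (left out, the last holds). Time passes only in rows, so rows that repeat a pose let the fingers close. It gives the time, the measured TCP pose, the force, the opening and the grip force at its end, in the units of the state.
- monitor.observe(): the state, without advancing time (a new reading comes with each control period).
- snapshot(name): name is "scene" or "top" or "wrist"; returns the picture (420x560x3 uint8, red, green, blue); there is no depth.
- get_calibration(name): a dict with "K" (3x3 intrinsics, pixels), "camera_from_world" (4x4, takes a point from world to camera coordinates); the wrist camera has in their place "T_tool_cam" (4x4, takes a point from camera to tool coordinates, whose origin is the TCP and whose axes are the flange's). Camera axes: x right, y down, z forward; pixel columns grow to the right and rows downward; lengths in m; the calibration is good to about 2 mm. A picture is of the moment at which its call begins: read the wrist's pose just before it. get_calibration takes no time and is no camera call.
- arm.finish_job(): hands the job in; it is judged then, once.
The state is a dict: "time_s": time; "joint_positions": joint angles; "dq": joint speeds; "joint_efforts": joint torques, N m; "ee_pos": TCP position; "tool_rot": TCP orientation; "contact_force": force on the tool from outside, world axes, zero at the start; "ft_torque": the same for the moment, N m; "finger_gap": finger opening in m; "grasp_force": force on a finger pad.
Only numpy, scipy, OpenCV 4.12 (cv2) and the standard library are available. Lean on these libraries where they do the work, as an engineer would, in place of code of your own. Each camera call takes 0.05 s, during which the arm holds its last target. There are 200 camera calls.

## Working session

There is one attempt and no reset: what is moved stays moved. The work goes in short steps, Python scripts to look and compute and a tool call to move; the robot and the scene stay as the last step left them, time stands still between calls to the robot, and variables do not carry over. Pictures are saved under pics/ and viewed, at most 14 in all, crops included, and the job is handed in when it is done.

Besides the shell and the picture viewer there is one more tool, called after "Request:" as name(argument=value, ...) on one line, values as JSON. move_arm: Moves the arm, as the interface text tells. Shifts and turns lie within -1 to 1; 1 stands for 20 cm of shift or pi/2 rad of turn. Its arguments: {"type":"object","properties":{"deltas":{"type":"array","items":{"type":"object","properties":{"delta_pos":{"type":"array","items":{"type":"number"}},"delta_rot":{"type":"array","items":{"type":"number"}},"gripper":{"type":"number"}}}},"grip_force":{"type":"number"}},"required":["deltas"]}

```bash
ls; mkdir -p pics; python3 - <<'E'
from rig import monitor, snapshot, get_calibration, arm
import cv2,numpy as np
print(monitor.observe())
for n in ["top","scene"]:
    cv2.imwrite(f"pics/{n}0.png",snapshot(n)[:,:,::-1]); c=get_calibration(n); print(n,c["K"],np.round(c["camera_from_world"],3))
print(get_calibration("wrist"))
E
```

```text
pics
{'time_s': 0.0, 'joint_positions': array([-1.13198071e+00,  3.20274770e-01,  1.56570080e+00, -1.47592536e-05,
        1.25739564e+00, -1.99993533e-02]), 'dq': array([ 0.00079834, -0.00122032,  0.0004609 ,  0.00010385, -0.00054268,
        0.00091075]), 'joint_efforts': array([ 3.06974849e-03, -4.15520239e+01, -2.34159762e+01,  3.14271738e-04,
        8.36236984e-03, -1.31349233e-05]), 'ee_pos': array([ 0.25444863, -0.51509104,  0.23048365]), 'tool_rot': array([-8.68393396e-04,  9.73800400e-01,  2.27402704e-01, -1.91729121e-04]), 'contact_force': array([0.61933535, 0.17276694, 0.76685484]), 'ft_torque': array([-0.02638188,  0.00907962,  0.04800579]), 'grasp_force': 0.0, 'finger_gap': 0.08533847179735152}
top [[426.62246628   0.         276.62914491]
 [  0.         426.62246628 207.54669315]
 [  0.           0.           1.        ]] [[ 0.005 -1.    -0.01   0.012]
 [-0.997 -0.005 -0.078  0.531]
 [ 0.078  0.011 -0.997  1.31 ]
 [ 0.     0.     0.     1.   ]]
scene [[430.55572929   0.         284.04945191]
 [  0.         430.55572929 214.16375456]
 [  0.           0.           1.        ]] [[ 0.194  0.981  0.007 -0.128]
 [ 0.711 -0.136 -0.69  -0.343]
 [-0.676  0.139 -0.724  1.684]
 [ 0.     0.     0.     1.   ]]
{'K': array([[378.47119889,   0.        , 278.13853022],
       [  0.        , 378.47119889, 208.61236172],
       [  0.        ,   0.        ,   1.        ]]), 'T_tool_cam': array([[-1.41965283e-04, -9.65821053e-01, -2.59209709e-01,
         6.53179566e-02],
       [ 9.99999412e-01, -4.15888329e-04,  1.00192429e-03,
        -4.18309899e-04],
       [-1.07548187e-03, -2.59209414e-01,  9.65820544e-01,
        -1.42211441e-01],
       [ 0.00000000e+00,  0.00000000e+00,  0.00000000e+00,
         1.00000000e+00]])}
```

View pics/top0.png

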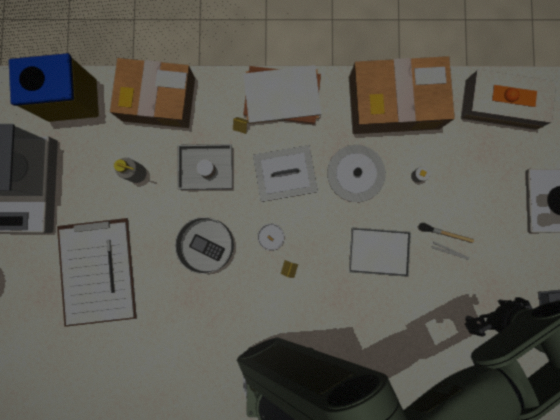

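View pics/scene0.png

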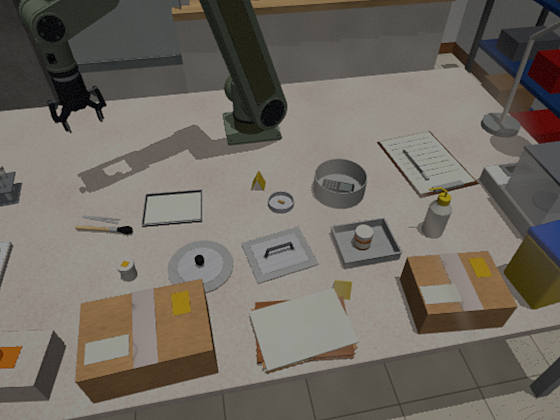

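The top view shows the jar tray at (206,168), canister at (206,246), tray lid at (286,173), round lid at (356,173), exam tray at (380,252), tin at (271,237), pot at (421,175) and bottle at about (125,168). The scene view agrees. I'll enlarge the top view to measure.

```bash
cat > h.py <<'E'
from rig import monitor, snapshot, get_calibration, arm
import cv2,numpy as np
from scipy.spatial.transform import Rotation as R
def cam(n):
    c=get_calibration(n); K=c["K"]
    if n=="wrist":
        s=monitor.observe(); T=np.eye(4); q=s["tool_rot"]
        T[:3,:3]=R.from_quat(np.r_[q[1:],q[0]]).as_matrix(); T[:3,3]=s["ee_pos"]
        return K,T@c["T_tool_cam"]
    return K,np.linalg.inv(c["camera_from_world"])
def p2w(px,z,C):
    K,T=C; px=np.atleast_2d(px).astype(float)
    d=(np.c_[px,np.ones(len(px))]@np.linalg.inv(K).T)@T[:3,:3].T; o=T[:3,3]
    return o+d*((z-o[2])/d[:,2])[:,None]
def w2p(P,C):
    K,T=C; P=np.atleast_2d(P); q=(np.c_[P,np.ones(len(P))]@np.linalg.inv(T).T)[:,:3]@K.T
    return q[:,:2]/q[:,2:]
def circ(c,r,z,n=72):
    a=np.linspace(0,2*np.pi,n); return np.c_[c[0]+r*np.cos(a),c[1]+r*np.sin(a),a*0+z]
def rect(c,a,w,l,z):
    M=np.array([[np.cos(a),-np.sin(a)],[np.sin(a),np.cos(a)]])
    p=np.array([[w,l],[-w,l],[-w,-l],[w,-l],[w,l]])/2@M.T+np.array(c[:2]); return np.c_[p,np.full(5,z)]
E
python3 - <<'E'
from h import *
im=cv2.imread("pics/top0.png")
c=im[130:290,170:435]
cv2.imwrite("pics/top0c.png",cv2.convertScaleAbs(cv2.resize(c,None,fx=3,fy=3,interpolation=cv2.INTER_CUBIC),alpha=1.5))
E
```

```text
(no output)
```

View pics/top0c.png

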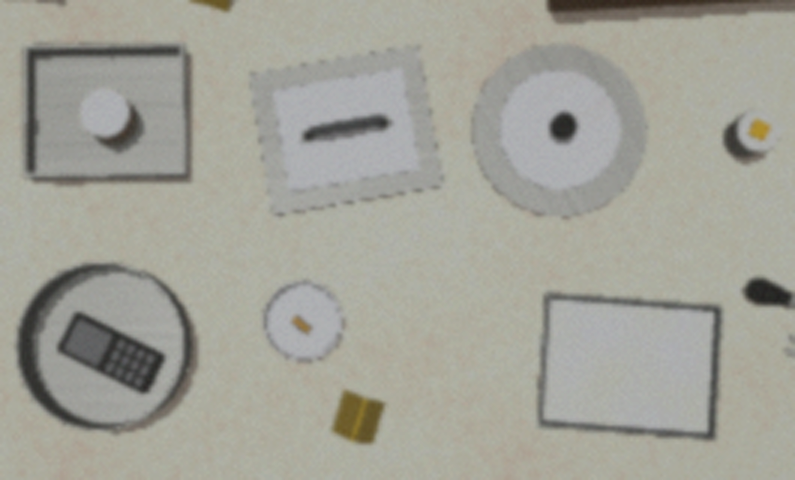

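The enlarged view shows every outline clearly. I'll turn the corners and centres into world positions and check the sizes.

```bash
python3 - <<'E'
from h import *
np.set_printoptions(precision=4,suppress=True)
C=cam("top")
def f(p,z): return p2w((np.array(p,float)+.5)/3-.5+[170,130],z,C)[:,:2]
for n,p,z in [("itray",[(26,46),(188,44),(189,179),(28,179)],.035),("tlid",[(250,72),(420,46),(443,186),(276,214)],.009),
 ("phone",[(78,312),(163,354),(146,393),(59,351)],.017),("etray",[(546,294),(720,307),(714,438),(540,426)],.012)]:
    w=f(p,z); e=np.roll(w,-1,0)-w
    l=(e[0]-e[2]); print(n,w.mean(0),"sides",np.linalg.norm(e,axis=1),"first-edge yaw deg",np.degrees(np.arctan2(l[1],l[0])))
print("can",f([(106,347)],.07),np.diff(f([(18,347),(193,347)],.07)[:,1]))
print("rlid",f([(560,130)],.009),"knob",f([(563,126)],.043), np.diff(f([(472,130),(648,130)],.009)[:,1]))
print("jar",f([(105,112)],.061),"tin",f([(304,321)],.022),"pot",f([(758,130)],.054),"handle",f([(303,134),(389,122)],.042))
E
```

```text
itray [0.6558 0.2366] sides [0.1691 0.1416 0.1667 0.1397] first-edge yaw deg -89.43004697426379
tlid [ 0.6427 -0.0123] sides [0.1823 0.1511 0.1779 0.1538] first-edge yaw deg -80.59593259232095
phone [0.4068 0.2313] sides [0.099  0.0437 0.1006 0.0447] first-edge yaw deg -115.43719775432795
etray [ 0.3958 -0.306 ] sides [0.1807 0.1351 0.1792 0.1364] first-edge yaw deg -93.77780101023421
can [[0.413  0.2276]] [-0.1746]
rlid [[ 0.6427 -0.2365]] knob [[ 0.6413 -0.2336]] [-0.1851]
jar [[0.651  0.2346]] tin [[0.4403 0.0317]] pot [[ 0.6362 -0.4294]] handle [[ 0.6322  0.0335]
 [ 0.645  -0.055 ]]
```

Request:
move_arm(deltas=[{"delta_pos": [0.3,-0.3,-0.35],"delta_rot": [0,0,0.1],"gripper": 1},{"delta_pos": [0.6,-0.6,-0.35],"delta_rot": [0,0,0.2],"gripper": 1},{"delta_pos": [1,-1,-0.35],"delta_rot": [0,0,0.292],"gripper": 1},{"delta_pos": [1,-1,-0.35],"delta_rot": [0,0,0.292],"gripper": 1},{"delta_pos": [1,-1,-0.35],"delta_rot": [0,0,0.292],"gripper": 1},{"delta_pos": [1,-1,-0.35],"delta_rot": [0,0,0.292],"gripper": 1},{"delta_pos": [1,-1,-0.35],"delta_rot": [0,0,0.292],"gripper": 1}])

```text
time_s: 0.98
ee_pos: [0.3453, -0.2479, 0.3011]
tool_rot: [0.0, 1.0, 0.0, -0.0]
contact_force: [-1.3, -0.4, 0.3]
finger_gap: 0.0853
grasp_force: 0.0
```

Request:
move_arm(deltas=[{"delta_pos": [1,-0.64,0],"delta_rot": [0,0,0],"gripper": 1},{"delta_pos": [1,-0.64,0],"delta_rot": [0,0,0],"gripper": 1},{"delta_pos": [1,-0.64,0],"delta_rot": [0,0,0],"gripper": 1},{"delta_pos": [1,-0.64,0],"delta_rot": [0,0,0],"gripper": 1},{"delta_pos": [1,-0.64,0],"delta_rot": [0,0,0],"gripper": 1}])

```text
time_s: 1.6
ee_pos: [0.5476, -0.1196, 0.2995]
tool_rot: [-0.0, 1.0, 0.001, -0.001]
contact_force: [-0.6, -0.8, -0.1]
finger_gap: 0.0859
grasp_force: 0.0
```

Request:
move_arm(deltas=[{"delta_pos": [0.27,0,0],"delta_rot": [0,0,0],"gripper": 1},{"delta_pos": [0.27,0,0],"delta_rot": [0,0,0],"gripper": 1},{"delta_pos": [0.27,0,0],"delta_rot": [0,0,0],"gripper": 1},{"delta_pos": [0.27,0,0],"delta_rot": [0,0,0],"gripper": 1}])

```text
time_s: 2.1
ee_pos: [0.5982, -0.1206, 0.3018]
tool_rot: [0.0, 1.0, -0.001, -0.0]
contact_force: [-0.1, 0.4, 0.8]
finger_gap: 0.0856
grasp_force: 0.0
```

```bash
python3 - <<'E'
from h import *
s=monitor.observe(); print(s["time_s"],s["ee_pos"],s["tool_rot"],s["joint_positions"])
C=cam("wrist"); im=snapshot("wrist")[:,:,::-1]; cv2.imwrite("pics/w1.png",im); np.savez("w1.npz",K=C[0],T=C[1])
cv2.imwrite("pics/w1v.png",cv2.resize(im,(800,600),interpolation=cv2.INTER_CUBIC))
E
```

```text
2.1 [ 0.59821165 -0.12063468  0.30176627] [ 1.61538553e-04  9.99999725e-01 -7.23086184e-04 -1.91285268e-05] [-2.17666951e-01  3.44024079e-01  1.35266007e+00 -3.26322451e-04
  1.44487633e+00  1.35461653e+00]
```

View pics/w1v.png

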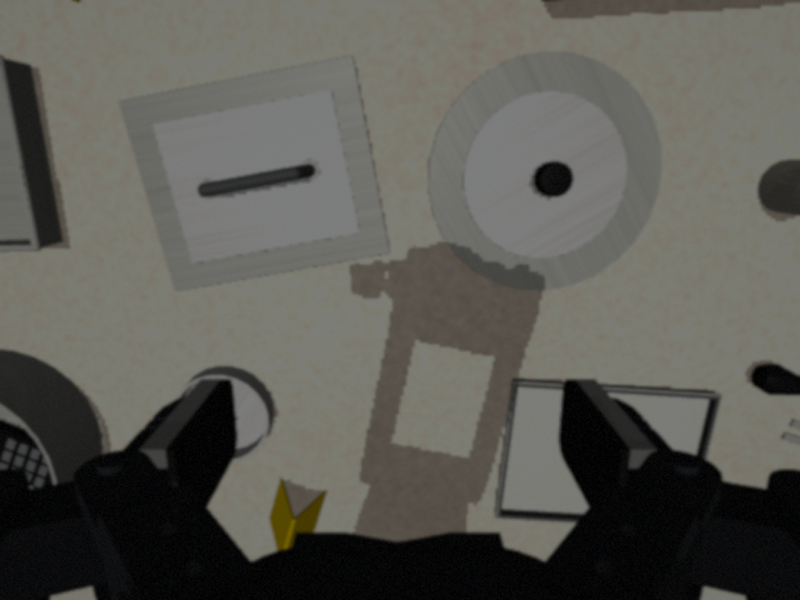

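The wrist view shows the tray lid with corners (121,101), (352,57), (389,250), (176,291), its handle from (203,189) to (311,171), and the round lid centred near (544,170) with its knob at (553,179). I'll measure these and move on to the jar.

```bash
python3 - <<'E'
from h import *
np.set_printoptions(precision=4,suppress=True)
d=np.load("w1.npz"); C=(d["K"],d["T"])
def f(p,z): return p2w((np.array(p,float)+.5)*.7-.5,z,C)[:,:2]
w=f([(121,101),(352,57),(389,250),(176,291)],.009); e=np.roll(w,-1,0)-w; l=e[0]-e[2]
print(w.mean(0),np.linalg.norm(e,axis=1),np.degrees(np.arctan2(l[1],l[0])))
h=f([(203,189),(311,171)],.038);print("handle",h.mean(0),h[1]-h[0],np.degrees(np.arctan2(*(h[1]-h[0])[::-1])))
print("rlid",f([(428,170),(661,170)],.009),f([(544.5,51),(544.5,290)],.009),"knob",f([(553,179)],.035),f([(553,175)],.043))
E
```

```text
[ 0.6439 -0.0123] [0.1785 0.1476 0.1801 0.1509] -79.61007918642945
handle [ 0.6446 -0.0175] [ 0.0128 -0.0801] -80.93259828089326
rlid [[ 0.6508 -0.1448]
 [ 0.6505 -0.3274]] [[ 0.7366 -0.2301]
 [ 0.5537 -0.2427]] knob [[ 0.6449 -0.2359]] [[ 0.6481 -0.2334]]
```

Request:
move_arm(deltas=[{"delta_pos": [0,-0.3,0],"delta_rot": [0,0,0],"gripper": 1},{"delta_pos": [0,-0.6,0],"delta_rot": [0,0,0],"gripper": 1},{"delta_pos": [0,-1,0],"delta_rot": [0,0,0],"gripper": 1},{"delta_pos": [0,-1,0],"delta_rot": [0,0,0],"gripper": 1},{"delta_pos": [0,-1,0],"delta_rot": [0,0,0],"gripper": 1}])

```text
time_s: 2.78
ee_pos: [0.5989, 0.0807, 0.3017]
tool_rot: [0.0, 1.0, 0.001, 0.0]
contact_force: [-0.4, -0.1, 0.6]
finger_gap: 0.0853
grasp_force: 0.0
```

Request:
move_arm(deltas=[{"delta_pos": [0,-0.3,0],"delta_rot": [0,0,0],"gripper": 1},{"delta_pos": [0,-0.75,0],"delta_rot": [0,0,0],"gripper": 1},{"delta_pos": [0,-0.75,0],"delta_rot": [0,0,0],"gripper": 1},{"delta_pos": [0,-0.75,0],"delta_rot": [0,0,0],"gripper": 1},{"delta_pos": [0,-0.75,0],"delta_rot": [0,0,0],"gripper": 1}])

```text
time_s: 3.4
ee_pos: [0.5997, 0.2282, 0.3014]
tool_rot: [0.001, 1.0, -0.001, 0.0]
contact_force: [-1.6, -0.1, -0.3]
finger_gap: 0.0855
grasp_force: 0.0
```

```bash
python3 - <<'E'
from h import *
s=monitor.observe(); print(s["time_s"],s["ee_pos"],s["tool_rot"])
C=cam("wrist"); im=snapshot("wrist")[:,:,::-1]; cv2.imwrite("pics/w2.png",im); np.savez("w2.npz",K=C[0],T=C[1])
cv2.imwrite("pics/w2v.png",cv2.convertScaleAbs(cv2.resize(im,(800,600),interpolation=cv2.INTER_CUBIC),alpha=1.3))
E
```

```text
3.4 [0.59973411 0.22816029 0.30139902] [ 6.14193787e-04  9.99999332e-01 -9.73951989e-04  9.89374142e-05]
```

View pics/w2v.png

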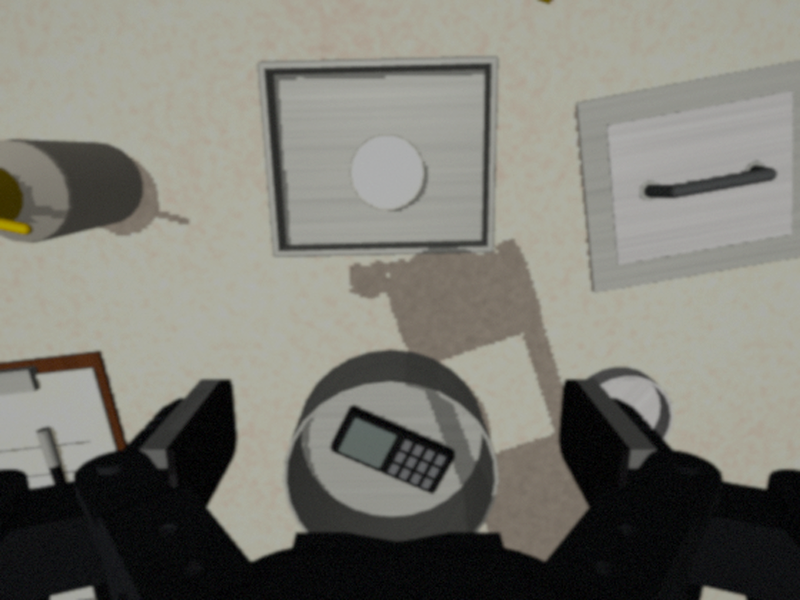

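The wrist view shows the tray corners at (259,63), (497,58), (495,250), (276,255), the jar cap centred at (388,173), the phone corners at (352,406), (454,454), (435,493), (333,446), and the canister rim spanning columns 286 to 497.

```bash
python3 - <<'E'
from h import *
np.set_printoptions(precision=4,suppress=True)
d=np.load("w2.npz"); C=(d["K"],d["T"])
def f(p,z): return p2w((np.array(p,float)+.5)*.7-.5,z,C)[:,:2]
for p,z in [([(259,63),(497,58),(495,250),(276,255)],.035),([(352,406),(454,454),(435,493),(333,446)],.017)]:
    w=f(p,z); e=np.roll(w,-1,0)-w; l=e[0]-e[2]
    print(w.mean(0),np.linalg.norm(e,axis=1),np.degrees(np.arctan2(l[1],l[0])))
print("jar",f([(388,173)],.061),"can",f([(286,475),(497,475)],.07),f([(390,380)],.07))
E
```

```text
[0.6597 0.2391] [0.1666 0.1359 0.1676 0.1364] -88.90193334348407
[0.4117 0.2312] [0.1007 0.0427 0.1025 0.0423] -117.73144122504358
jar [[0.6519 0.2343]] can [[0.4217 0.3156]
 [0.4211 0.1502]] [[0.5018 0.2337]]
```

Request:
move_arm(deltas=[{"delta_pos": [0.26,-0.03,0.2],"delta_rot": [0,0,0],"gripper": 1},{"delta_pos": [0.26,-0.03,0.5],"delta_rot": [0,0,0],"gripper": 1},{"delta_pos": [0.26,-0.03,0.8],"delta_rot": [0,0,0],"gripper": 1},{"delta_pos": [0.26,-0.03,1],"delta_rot": [0,0,0],"gripper": 1},{"delta_pos": [0.26,-0.03,1],"delta_rot": [0,0,0],"gripper": 1},{"delta_pos": [0.26,-0.03,1],"delta_rot": [0,0,0],"gripper": 1}], grip_force=30)

```text
time_s: 4.2
ee_pos: [0.6529, 0.2358, 0.1036]
tool_rot: [-0.0, 1.0, -0.001, 0.002]
contact_force: [1.1, 1.0, 0.5]
finger_gap: 0.0855
grasp_force: 0.0
```

Request:
move_arm(deltas=[{"delta_pos": [0,0,0.15],"delta_rot": [0,0,0],"gripper": 1},{"delta_pos": [0,0,0.3],"delta_rot": [0,0,0],"gripper": 1},{"delta_pos": [0,0,0.45],"delta_rot": [0,0,0],"gripper": 1},{"delta_pos": [0,0,0.45],"delta_rot": [0,0,0],"gripper": 1},{"delta_pos": [0,0,0.45],"delta_rot": [0,0,0],"gripper": 1}])

```text
time_s: 4.82
ee_pos: [0.6533, 0.2368, 0.0142]
tool_rot: [-0.001, 1.0, -0.0, 0.002]
contact_force: [-0.4, 0.1, 0.7]
finger_gap: 0.0856
grasp_force: 0.0
```

Request:
move_arm(deltas=[{"delta_pos": [0,0,0],"delta_rot": [0,0,0],"gripper": -0.1},{"delta_pos": [0,0,0],"delta_rot": [0,0,0],"gripper": -0.1},{"delta_pos": [0,0,0],"delta_rot": [0,0,0],"gripper": -0.1},{"delta_pos": [0,0,0],"delta_rot": [0,0,0],"gripper": -0.1},{"delta_pos": [0,0,0],"delta_rot": [0,0,0],"gripper": -0.1},{"delta_pos": [0,0,0],"delta_rot": [0,0,0],"gripper": -0.1},{"delta_pos": [0,0,0],"delta_rot": [0,0,0],"gripper": -0.1},{"delta_pos": [0,0,0],"delta_rot": [0,0,0],"gripper": -0.1}])

```text
time_s: 5.82
ee_pos: [0.6521, 0.2365, 0.0129]
tool_rot: [-0.0, 1.0, 0.0, 0.001]
contact_force: [-1.5, -2.2, 6.6]
finger_gap: 0.0516
grasp_force: 31.7
```

Request:
move_arm(deltas=[{"delta_pos": [0,0,-0.05],"delta_rot": [0,0,0],"gripper": -0.1},{"delta_pos": [0,0,-0.15],"delta_rot": [0,0,0],"gripper": -0.1},{"delta_pos": [0,0,-0.3],"delta_rot": [0,0,0],"gripper": -0.1},{"delta_pos": [0,0,-0.45],"delta_rot": [0,0,0],"gripper": -0.1},{"delta_pos": [0,0,-0.55],"delta_rot": [0,0,0],"gripper": -0.1},{"delta_pos": [0,0,-0.6],"delta_rot": [0,0,0],"gripper": -0.1},{"delta_pos": [0,0,-0.6],"delta_rot": [0,0,0],"gripper": -0.1}])

```text
time_s: 6.7
ee_pos: [0.6514, 0.2364, 0.1316]
tool_rot: [-0.0, 1.0, 0.0, 0.0]
contact_force: [-0.2, 0.3, -2.2]
finger_gap: 0.0515
grasp_force: 31.7
```

Request:
move_arm(deltas=[{"delta_pos": [-0.04,0.1,0],"delta_rot": [0,0,0],"gripper": -0.1},{"delta_pos": [-0.11,0.25,0],"delta_rot": [0,0,0],"gripper": -0.1},{"delta_pos": [-0.2,0.45,0],"delta_rot": [0,0,0],"gripper": -0.1},{"delta_pos": [-0.29,0.65,0],"delta_rot": [0,0,0],"gripper": -0.1},{"delta_pos": [-0.38,0.85,0],"delta_rot": [0,0,0],"gripper": -0.1},{"delta_pos": [-0.45,1,0],"delta_rot": [0,0,0],"gripper": -0.1}])

```text
time_s: 7.45
ee_pos: [0.5596, 0.0348, 0.13]
tool_rot: [0.0, 1.0, -0.0, -0.001]
contact_force: [0.5, -0.5, -2.2]
finger_gap: 0.0515
grasp_force: 31.8
```

Request:
move_arm(deltas=[{"delta_pos": [-0.1,0.2,0],"delta_rot": [0,0,0],"gripper": -0.1},{"delta_pos": [-0.2,0.4,0],"delta_rot": [0,0,0],"gripper": -0.1},{"delta_pos": [-0.3,0.6,0],"delta_rot": [0,0,0],"gripper": -0.1},{"delta_pos": [-0.4,0.8,0],"delta_rot": [0,0,0],"gripper": -0.1},{"delta_pos": [-0.47,1,0],"delta_rot": [0,0,0],"gripper": -0.1}])

```text
time_s: 8.07
ee_pos: [0.4656, -0.1645, 0.1303]
tool_rot: [-0.0, 1.0, 0.0, -0.001]
contact_force: [1.2, 0.6, -2.4]
finger_gap: 0.0515
grasp_force: 31.8
```

Request:
move_arm(deltas=[{"delta_pos": [-0.1,0.2,0],"delta_rot": [0,0,0],"gripper": -0.1},{"delta_pos": [-0.2,0.4,0],"delta_rot": [0,0,0],"gripper": -0.1},{"delta_pos": [-0.3,0.58,0],"delta_rot": [0,0,0],"gripper": -0.1},{"delta_pos": [-0.36,0.68,0],"delta_rot": [0,0,0],"gripper": -0.1},{"delta_pos": [-0.36,0.71,0],"delta_rot": [0,0,0],"gripper": -0.1},{"delta_pos": [-0.36,0.71,0.1],"delta_rot": [0,0,0],"gripper": -0.1},{"delta_pos": [-0.36,0.71,0.25],"delta_rot": [0,0,0],"gripper": -0.1},{"delta_pos": [-0.36,0.71,0.4],"delta_rot": [0,0,0],"gripper": -0.1},{"delta_pos": [-0.36,0.71,0.45],"delta_rot": [0,0,0],"gripper": -0.1},{"delta_pos": [-0.36,0.71,0.45],"delta_rot": [0,0,0],"gripper": -0.1}])

```text
time_s: 9.32
ee_pos: [0.3956, -0.3051, 0.0409]
tool_rot: [-0.0, 1.0, 0.0, -0.0]
contact_force: [0.4, -0.8, -1.7]
finger_gap: 0.0515
grasp_force: 31.9
```

```bash
python3 - <<'E'
from h import *
for i in range(5):
    s=monitor.observe(); print(s["time_s"],s["ee_pos"],s["contact_force"],s["finger_gap"],s["grasp_force"])
cv2.imwrite("pics/s2.png",snapshot("scene")[:,:,::-1])
E
```

```text
9.325 [ 0.39556986 -0.30512303  0.0409058 ] [ 0.39640216 -0.79437551 -1.71374591] 0.05153889527962649 31.909343004226685
9.325 [ 0.39556986 -0.30512303  0.0409058 ] [ 0.39640216 -0.79437551 -1.71374591] 0.05153889527962649 31.909343004226685
9.325 [ 0.39556986 -0.30512303  0.0409058 ] [ 0.39640216 -0.79437551 -1.71374591] 0.05153889527962649 31.909343004226685
9.325 [ 0.39556986 -0.30512303  0.0409058 ] [ 0.39640216 -0.79437551 -1.71374591] 0.05153889527962649 31.909343004226685
9.325 [ 0.39556986 -0.30512303  0.0409058 ] [ 0.39640216 -0.79437551 -1.71374591] 0.05153889527962649 31.909343004226685
```

View pics/s2.png

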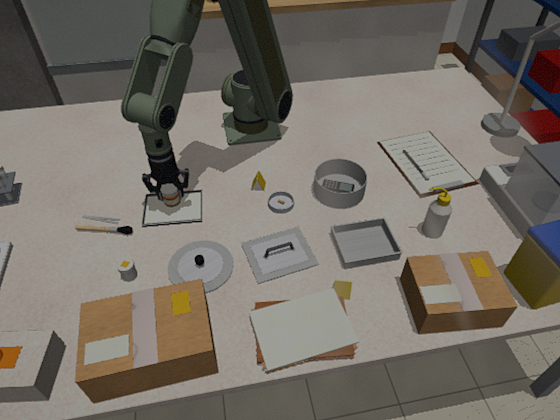

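The scene view shows the jar upright in the gripper over the exam tray, at about (172,195). I'll lower it slowly.

Request:
move_arm(deltas=[{"delta_pos": [0,0,0.04],"delta_rot": [0,0,0],"gripper": -0.1},{"delta_pos": [0,0,0.08],"delta_rot": [0,0,0],"gripper": -0.1},{"delta_pos": [0,0,0.11],"delta_rot": [0,0,0],"gripper": -0.1},{"delta_pos": [0,0,0.12],"delta_rot": [0,0,0],"gripper": -0.1},{"delta_pos": [0,0,0.125],"delta_rot": [0,0,0],"gripper": -0.1},{"delta_pos": [0,0,0.13],"delta_rot": [0,0,0],"gripper": -0.1},{"delta_pos": [0,0,0.135],"delta_rot": [0,0,0],"gripper": -0.1},{"delta_pos": [0,0,0.135],"delta_rot": [0,0,0],"gripper": -0.1},{"delta_pos": [0,0,0.135],"delta_rot": [0,0,0],"gripper": -0.1}])

```text
time_s: 10.5
ee_pos: [0.3954, -0.3057, 0.0144]
tool_rot: [0.0, 1.0, 0.0, 0.0]
contact_force: [-0.5, -0.4, -1.9]
finger_gap: 0.0515
grasp_force: 31.9
```

Request:
move_arm(deltas=[{"delta_pos": [0,0,0.0025],"delta_rot": [0,0,0],"gripper": -0.1},{"delta_pos": [0,0,0.005],"delta_rot": [0,0,0],"gripper": -0.1},{"delta_pos": [0,0,0.005],"delta_rot": [0,0,0],"gripper": -0.1},{"delta_pos": [0,0,0.005],"delta_rot": [0,0,0],"gripper": -0.1}])

```text
time_s: 11.0
ee_pos: [0.3954, -0.3056, 0.0133]
tool_rot: [0.0, 1.0, 0.0, 0.0]
contact_force: [-0.5, 0.7, -1.0]
finger_gap: 0.0512
grasp_force: 31.9
```

Request:
move_arm(deltas=[{"delta_pos": [0,0,0.002],"delta_rot": [0,0,0],"gripper": -0.1},{"delta_pos": [0,0,0.004],"delta_rot": [0,0,0],"gripper": -0.1},{"delta_pos": [0,0,0.004],"delta_rot": [0,0,0],"gripper": -0.1},{"delta_pos": [0,0,0.004],"delta_rot": [0,0,0],"gripper": -0.1}])

```text
time_s: 11.5
ee_pos: [0.3954, -0.3057, 0.0129]
tool_rot: [0.0, 1.0, 0.0, 0.0]
contact_force: [-1.4, 0.5, 5.7]
finger_gap: 0.0514
grasp_force: 32.3
```

Request:
move_arm(deltas=[{"delta_pos": [0,0,0],"delta_rot": [0,0,0],"gripper": 0.3},{"delta_pos": [0,0,0],"delta_rot": [0,0,0],"gripper": 0.5},{"delta_pos": [0,0,0],"delta_rot": [0,0,0],"gripper": 0.8},{"delta_pos": [0,0,0],"delta_rot": [0,0,0],"gripper": 0.8},{"delta_pos": [0,0,0],"delta_rot": [0,0,0],"gripper": 0.8},{"delta_pos": [0,0,-0.1],"delta_rot": [0,0,0],"gripper": 0.8},{"delta_pos": [0,0,-0.3],"delta_rot": [0,0,0],"gripper": 0.8},{"delta_pos": [0,0,-0.6],"delta_rot": [0,0,0],"gripper": 1},{"delta_pos": [0,0,-0.9],"delta_rot": [0,0,0],"gripper": 1},{"delta_pos": [0,0,-1],"delta_rot": [0,0,0],"gripper": 1}])

```text
time_s: 12.75
ee_pos: [0.3967, -0.3067, 0.2167]
tool_rot: [0.002, 1.0, 0.0, 0.003]
contact_force: [-0.2, -0.4, 0.4]
finger_gap: 0.0854
grasp_force: 0.0
```

Request:
move_arm(deltas=[{"delta_pos": [0.03,-0.3,0],"delta_rot": [0,0,0],"gripper": 1},{"delta_pos": [0.03,-0.6,0],"delta_rot": [0,0,0],"gripper": 1},{"delta_pos": [0.03,-0.9,0],"delta_rot": [0,0,0],"gripper": 1},{"delta_pos": [0.03,-1,0],"delta_rot": [0,0,0],"gripper": 1}])

```text
time_s: 13.25
ee_pos: [0.4006, -0.103, 0.2126]
tool_rot: [-0.0, 1.0, 0.002, -0.0]
contact_force: [0.3, 0.3, 0.2]
finger_gap: 0.0851
grasp_force: 0.0
```

Request:
move_arm(deltas=[{"delta_pos": [0.03,-0.3,0],"delta_rot": [0,0,0],"gripper": 1},{"delta_pos": [0.03,-0.6,0],"delta_rot": [0,0,0],"gripper": 1},{"delta_pos": [0.03,-0.9,0],"delta_rot": [0,0,0],"gripper": 1},{"delta_pos": [0.03,-1,0],"delta_rot": [0,0,0],"gripper": 1}])

```text
time_s: 13.75
ee_pos: [0.4069, 0.0971, 0.2125]
tool_rot: [-0.0, 1.0, 0.002, 0.0]
contact_force: [-0.6, -0.1, 0.4]
finger_gap: 0.0851
grasp_force: 0.0
```

Request:
move_arm(deltas=[{"delta_pos": [0,-0.25,0],"delta_rot": [0,0,-0.1],"gripper": 1},{"delta_pos": [0,-0.5,0],"delta_rot": [0,0,-0.2],"gripper": 1},{"delta_pos": [0,-0.68,0],"delta_rot": [0,0,-0.3],"gripper": 1},{"delta_pos": [0,-0.68,0],"delta_rot": [0,0,-0.4],"gripper": 1},{"delta_pos": [0,-0.68,0],"delta_rot": [0,0,-0.5],"gripper": 1},{"delta_pos": [0,-0.68,0],"delta_rot": [0,0,-0.6],"gripper": 1},{"delta_pos": [0,-0.68,0],"delta_rot": [0,0,-0.704],"gripper": 1},{"delta_pos": [0,-0.68,0],"delta_rot": [0,0,-0.704],"gripper": 1},{"delta_pos": [0,-0.68,0],"delta_rot": [0,0,-0.704],"gripper": 1},{"delta_pos": [0,-0.68,0],"delta_rot": [0,0,-0.704],"gripper": 1}])

```text
time_s: 15.0
ee_pos: [0.4073, 0.2303, 0.2125]
tool_rot: [0.0, 0.851, 0.525, -0.0]
contact_force: [-1.0, -0.3, -1.0]
finger_gap: 0.0852
grasp_force: 0.0
```

```bash
python3 - <<'E'
from h import *
s=monitor.observe(); print(s["time_s"],s["ee_pos"],s["tool_rot"])
C=cam("wrist"); im=snapshot("wrist")[:,:,::-1]; cv2.imwrite("pics/w3.png",im); np.savez("w3.npz",K=C[0],T=C[1])
cv2.imwrite("pics/w3v.png",cv2.convertScaleAbs(cv2.resize(im,(800,600),interpolation=cv2.INTER_CUBIC),alpha=1.3))
E
```

```text
15.0 [0.40729772 0.23032248 0.21246198] [ 4.85065191e-05  8.51286286e-01  5.24701493e-01 -2.51668030e-05]
```

View pics/w3v.png

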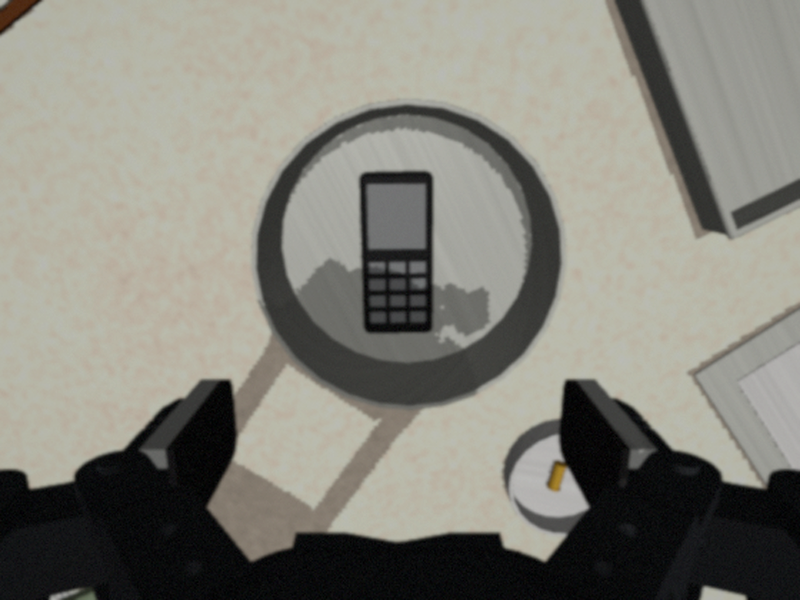

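The phone is lined up with the tool, with corners near (361,173), (432,173), (433,331) and (365,331). The canister rim spans columns 253 to 565 and rows 99 to 409.

```bash
python3 - <<'E'
from h import *
np.set_printoptions(precision=4,suppress=True)
d=np.load("w3.npz"); C=(d["K"],d["T"])
def f(p,z): return p2w((np.array(p,float)+.5)*.7-.5,z,C)[:,:2]
w=f([(361,173),(432,173),(433,331),(365,331)],.017); e=np.roll(w,-1,0)-w
l=e[1]-e[3];print(w.mean(0),np.linalg.norm(e,axis=1),np.degrees(np.arctan2(l[1],l[0])))
R2=C[1][:3,:3]; 
a=f([(253,254),(565,254)],.07);b=f([(409,99),(409,409)],.07);print(a,b,a.mean(0),b.mean(0),np.linalg.norm(a[1]-a[0]),np.linalg.norm(b[1]-b[0]))
s=monitor.observe()["tool_rot"];Rt=R.from_quat(np.r_[s[1:],s[0]]).as_matrix()
print("delta tool phone",(Rt.T@np.r_[w.mean(0)-[.4073,.2303],0]))
E
```

```text
[0.4087 0.233 ] [0.0432 0.1013 0.0447 0.1013] -115.81089706830112
[[0.3443 0.2771]
 [0.493  0.2022]] [[0.4533 0.3094]
 [0.3783 0.1585]] [0.4186 0.2396] [0.4158 0.2339] 0.16645722085068015 0.16854637051136268
delta tool phone [0.0031 0.     0.    ]
```

Request:
move_arm(deltas=[{"delta_pos": [0.016,0,0.2],"delta_rot": [0,0,0],"gripper": 1},{"delta_pos": [0.016,0,0.45],"delta_rot": [0,0,0],"gripper": 1},{"delta_pos": [0.016,0,0.7],"delta_rot": [0,0,0],"gripper": 1},{"delta_pos": [0.016,0,0.85],"delta_rot": [0,0,0],"gripper": 1},{"delta_pos": [0.016,0,0.9],"delta_rot": [0,0,0],"gripper": 1},{"delta_pos": [0.016,0,0.9],"delta_rot": [0,0,0],"gripper": 1},{"delta_pos": [0.016,0,0.9],"delta_rot": [0,0,0],"gripper": 1}], grip_force=40)

```text
time_s: 15.92
ee_pos: [0.4098, 0.2337, 0.0337]
tool_rot: [0.0, 0.851, 0.525, 0.001]
contact_force: [0.3, 0.1, 0.4]
finger_gap: 0.0852
grasp_force: 0.0
```

Request:
move_arm(deltas=[{"delta_pos": [0,0,0.06],"delta_rot": [0,0,0],"gripper": 1},{"delta_pos": [0,0,0.11],"delta_rot": [0,0,0],"gripper": 1},{"delta_pos": [0,0,0.135],"delta_rot": [0,0,0],"gripper": 1},{"delta_pos": [0,0,0.135],"delta_rot": [0,0,0],"gripper": 1},{"delta_pos": [0,0,0.135],"delta_rot": [0,0,0],"gripper": 1}])

```text
time_s: 16.55
ee_pos: [0.4089, 0.2333, 0.0055]
tool_rot: [0.0, 0.851, 0.525, 0.0]
contact_force: [1.0, -0.4, -0.5]
finger_gap: 0.0854
grasp_force: 0.0
```

Request:
move_arm(deltas=[{"delta_pos": [0,0,0],"delta_rot": [0,0,0],"gripper": -0.2},{"delta_pos": [0,0,0],"delta_rot": [0,0,0],"gripper": -0.2},{"delta_pos": [0,0,0],"delta_rot": [0,0,0],"gripper": -0.2},{"delta_pos": [0,0,0],"delta_rot": [0,0,0],"gripper": -0.2},{"delta_pos": [0,0,0],"delta_rot": [0,0,0],"gripper": -0.2},{"delta_pos": [0,0,0],"delta_rot": [0,0,0],"gripper": -0.2},{"delta_pos": [0,0,0],"delta_rot": [0,0,0],"gripper": -0.2},{"delta_pos": [0,0,0],"delta_rot": [0,0,0],"gripper": -0.2}])

```text
time_s: 17.55
ee_pos: [0.4087, 0.2333, 0.0058]
tool_rot: [0.0, 0.851, 0.525, 0.0]
contact_force: [-0.8, 1.0, 4.9]
finger_gap: 0.0445
grasp_force: 41.4
```

Request:
move_arm(deltas=[{"delta_pos": [0,0,-0.05],"delta_rot": [0,0,0],"gripper": -0.2},{"delta_pos": [0,0,-0.15],"delta_rot": [0,0,0],"gripper": -0.2},{"delta_pos": [0,0,-0.3],"delta_rot": [0,0,0],"gripper": -0.2},{"delta_pos": [0,0,-0.45],"delta_rot": [0,0,0],"gripper": -0.2},{"delta_pos": [0,0,-0.6],"delta_rot": [0,0,0],"gripper": -0.2},{"delta_pos": [0,0,-0.625],"delta_rot": [0,0,0],"gripper": -0.2},{"delta_pos": [0,0,-0.625],"delta_rot": [0,0,0],"gripper": -0.2}])

```text
time_s: 18.42
ee_pos: [0.4084, 0.233, 0.1301]
tool_rot: [0.0, 0.851, 0.525, -0.0]
contact_force: [0.7, -0.9, -1.8]
finger_gap: 0.045
grasp_force: 41.2
```

```bash
python3 - <<'E'
from h import *
s=monitor.observe(); print(s["time_s"],s["ee_pos"],s["finger_gap"],s["grasp_force"])
im=snapshot("wrist")[:,:,::-1]; cv2.imwrite("pics/w4.png",cv2.convertScaleAbs(im,alpha=1.3))
E
```

```text
18.425 [0.40841397 0.23297567 0.13005607] 0.045036827573619265 41.200541853904724
```

View pics/w4.png

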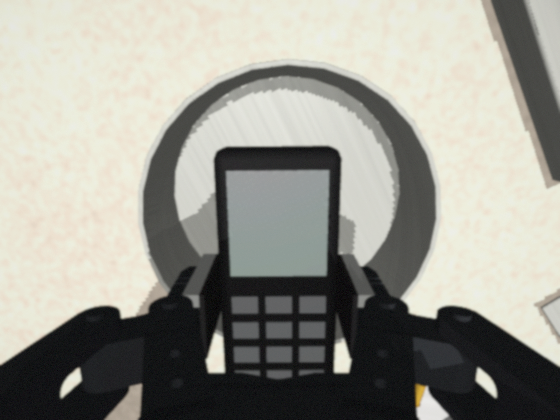

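The phone is held level between the pads, at about (278,270). I'll carry it to the tray.

Request:
move_arm(deltas=[{"delta_pos": [0.08,0.15,0],"delta_rot": [0,0,0],"gripper": -0.2},{"delta_pos": [0.18,0.35,0],"delta_rot": [0,0,0],"gripper": -0.2},{"delta_pos": [0.29,0.55,0],"delta_rot": [0,0,0],"gripper": -0.2},{"delta_pos": [0.4,0.75,0],"delta_rot": [0,0,-0.08],"gripper": -0.2},{"delta_pos": [0.47,0.9,0],"delta_rot": [0,0,-0.16],"gripper": -0.2},{"delta_pos": [0.52,1,0],"delta_rot": [0,0,-0.24],"gripper": -0.2},{"delta_pos": [0.52,1,0],"delta_rot": [0,0,-0.303],"gripper": -0.2},{"delta_pos": [0.52,1,0],"delta_rot": [0,0,-0.303],"gripper": -0.2},{"delta_pos": [0.52,1,0],"delta_rot": [0,0,-0.303],"gripper": -0.2}])

```text
time_s: 19.6
ee_pos: [0.6335, 0.2364, 0.1293]
tool_rot: [-0.0, 0.704, 0.711, -0.001]
contact_force: [-0.2, 1.0, -1.2]
finger_gap: 0.0447
grasp_force: 41.2
```

```bash
python3 - <<'E'
from h import *
s=monitor.observe(); q=s["tool_rot"];Rt=R.from_quat(np.r_[q[1:],q[0]]).as_matrix()
print(s["ee_pos"],Rt[:,0],Rt.T@(np.array([.6575,.238,.04])-s["ee_pos"])/.2)
E
```

```text
[0.63349901 0.23638898 0.1293471 ] [-9.90405231e-03  9.99950667e-01 -7.57528262e-04] [0.00720458 0.12096286 0.44649162]
```

Request:
move_arm(deltas=[{"delta_pos": [0.007,0.06,0.05],"delta_rot": [0,0,0],"gripper": -0.2},{"delta_pos": [0.007,0.12,0.15],"delta_rot": [0,0,0],"gripper": -0.2},{"delta_pos": [0.007,0.12,0.28],"delta_rot": [0,0,0],"gripper": -0.2},{"delta_pos": [0.007,0.12,0.4],"delta_rot": [0,0,0],"gripper": -0.2},{"delta_pos": [0.007,0.12,0.5],"delta_rot": [0,0,0],"gripper": -0.2},{"delta_pos": [0.007,0.12,0.57],"delta_rot": [0,0,0],"gripper": -0.2},{"delta_pos": [0.007,0.12,0.59],"delta_rot": [0,0,0],"gripper": -0.2},{"delta_pos": [0.007,0.12,0.6],"delta_rot": [0,0,0],"gripper": -0.2},{"delta_pos": [0.007,0.12,0.607],"delta_rot": [0,0,0],"gripper": -0.2},{"delta_pos": [0.007,0.12,0.607],"delta_rot": [0,0,0],"gripper": -0.2},{"delta_pos": [0.007,0.12,0.607],"delta_rot": [0,0,0],"gripper": -0.2}])

```text
time_s: 20.98
ee_pos: [0.6584, 0.2383, 0.0096]
tool_rot: [0.0, 0.703, 0.711, 0.0]
contact_force: [-0.3, -0.1, -0.9]
finger_gap: 0.0445
grasp_force: 41.2
```

Request:
move_arm(deltas=[{"delta_pos": [0,0,0.004],"delta_rot": [0,0,0],"gripper": -0.2},{"delta_pos": [0,0,0.006],"delta_rot": [0,0,0],"gripper": -0.2},{"delta_pos": [0,0,0.006],"delta_rot": [0,0,0],"gripper": -0.2},{"delta_pos": [0,0,0.006],"delta_rot": [0,0,0],"gripper": -0.2}])

```text
time_s: 21.48
ee_pos: [0.6582, 0.2382, 0.0079]
tool_rot: [0.0, 0.703, 0.711, -0.0]
contact_force: [-0.1, -0.0, -0.4]
finger_gap: 0.0448
grasp_force: 41.2
```

Request:
move_arm(deltas=[{"delta_pos": [0,0,0.004],"delta_rot": [0,0,0],"gripper": -0.2},{"delta_pos": [0,0,0.008],"delta_rot": [0,0,0],"gripper": -0.2},{"delta_pos": [0,0,0.01],"delta_rot": [0,0,0],"gripper": -0.2},{"delta_pos": [0,0,0.01],"delta_rot": [0,0,0],"gripper": -0.2}])

```text
time_s: 21.98
ee_pos: [0.6581, 0.2382, 0.0059]
tool_rot: [0.0, 0.703, 0.711, -0.0]
contact_force: [-0.3, -0.6, -0.8]
finger_gap: 0.0449
grasp_force: 41.3
```

Request:
move_arm(deltas=[{"delta_pos": [0,0,0.003],"delta_rot": [0,0,0],"gripper": -0.2},{"delta_pos": [0,0,0.005],"delta_rot": [0,0,0],"gripper": -0.2},{"delta_pos": [0,0,0.005],"delta_rot": [0,0,0],"gripper": -0.2},{"delta_pos": [0,0,0.005],"delta_rot": [0,0,0],"gripper": -0.2}])

```text
time_s: 22.48
ee_pos: [0.6582, 0.2382, 0.0059]
tool_rot: [0.0, 0.703, 0.711, 0.0]
contact_force: [-1.9, -1.0, 5.3]
finger_gap: 0.0444
grasp_force: 41.9
```

Request:
move_arm(deltas=[{"delta_pos": [0,0,0],"delta_rot": [0,0,0],"gripper": 0.2},{"delta_pos": [0,0,0],"delta_rot": [0,0,0],"gripper": 0.4},{"delta_pos": [0,0,0],"delta_rot": [0,0,0],"gripper": 0.6},{"delta_pos": [0,0,0],"delta_rot": [0,0,0],"gripper": 0.6},{"delta_pos": [0,0,-0.1],"delta_rot": [0,0,0],"gripper": 0.6},{"delta_pos": [0,0,-0.35],"delta_rot": [0,0,0],"gripper": 0.6},{"delta_pos": [0,0,-0.65],"delta_rot": [0,0,0],"gripper": 1},{"delta_pos": [0,0,-0.9],"delta_rot": [0,0,0],"gripper": 1},{"delta_pos": [0,0,-1],"delta_rot": [0,0,0],"gripper": 1},{"delta_pos": [0,0,-1],"delta_rot": [0,0,0],"gripper": 1}])

```text
time_s: 23.72
ee_pos: [0.6591, 0.2385, 0.2087]
tool_rot: [0.001, 0.703, 0.711, 0.003]
contact_force: [0.2, 0.5, -1.0]
finger_gap: 0.0857
grasp_force: 0.0
```

```bash
python3 - <<'E'
from h import *
s=monitor.observe(); print(s["time_s"],s["ee_pos"],s["tool_rot"])
C=cam("wrist"); im=snapshot("wrist")[:,:,::-1]; cv2.imwrite("pics/w5.png",im); np.savez("w5.npz",K=C[0],T=C[1])
cv2.imwrite("pics/w5v.png",cv2.convertScaleAbs(cv2.resize(im,(800,600),interpolation=cv2.INTER_CUBIC),alpha=1.3))
E
```

```text
23.725 [0.65913892 0.23852924 0.20873309] [0.00146305 0.70315879 0.71102563 0.00285239]
```

View pics/w5v.png

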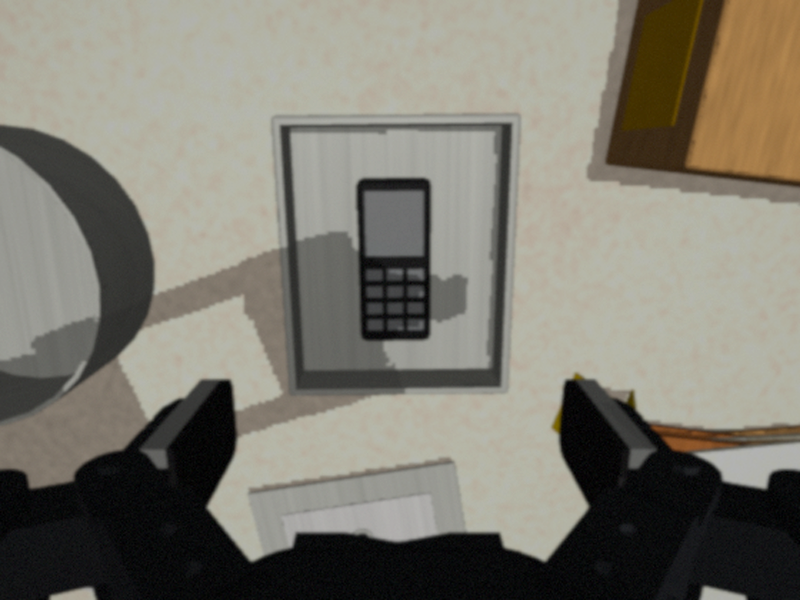

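The phone lies flat in the tray at about (394,259), and the tray corners are at (273,116), (520,115), (508,391) and (291,393).

```bash
python3 - <<'E'
from h import *
np.set_printoptions(precision=4,suppress=True)
d=np.load("w5.npz"); C=(d["K"],d["T"])
w=p2w((np.array([(273,116),(520,115),(508,391),(291,393)],float)+.5)*.7-.5,.035,C)[:,:2]; e=np.roll(w,-1,0)-w
l=e[1]-e[3];print(w.mean(0),np.linalg.norm(e,axis=1),np.degrees(np.arctan2(l[1],l[0])))
E
```

```text
[0.6604 0.2412] [0.1371 0.1664 0.1377 0.1668] -88.7513509379578
```

Request:
move_arm(deltas=[{"delta_pos": [-0.3,-0.15,0],"delta_rot": [0,0,0],"gripper": 1},{"delta_pos": [-0.6,-0.3,0],"delta_rot": [0,0,0],"gripper": 1},{"delta_pos": [-0.9,-0.44,0],"delta_rot": [0,0,0],"gripper": 1},{"delta_pos": [-0.9,-0.44,0],"delta_rot": [0,0,0],"gripper": 1}])

```text
time_s: 24.28
ee_pos: [0.5696, 0.0544, 0.2037]
tool_rot: [-0.001, 0.704, 0.71, -0.002]
contact_force: [0.7, -0.1, 0.9]
finger_gap: 0.0853
grasp_force: 0.0
```

Request:
move_arm(deltas=[{"delta_pos": [-0.3,-0.15,0],"delta_rot": [0,0,0],"gripper": 1},{"delta_pos": [-0.6,-0.3,0],"delta_rot": [0,0,0],"gripper": 1},{"delta_pos": [-0.9,-0.44,0],"delta_rot": [0,0,0],"gripper": 1},{"delta_pos": [-0.9,-0.44,0],"delta_rot": [0,0,0],"gripper": 1}])

```text
time_s: 24.78
ee_pos: [0.4848, -0.1256, 0.2041]
tool_rot: [-0.001, 0.704, 0.71, -0.001]
contact_force: [-0.1, 0.3, 0.0]
finger_gap: 0.0857
grasp_force: 0.0
```

Request:
move_arm(deltas=[{"delta_pos": [-0.25,-0.1,0],"delta_rot": [0,0,0.1],"gripper": 1},{"delta_pos": [-0.5,-0.2,0],"delta_rot": [0,0,0.2],"gripper": 1},{"delta_pos": [-0.75,-0.3,0],"delta_rot": [0,0,0.3],"gripper": 1},{"delta_pos": [-0.92,-0.43,0],"delta_rot": [0,0,0.4],"gripper": 1},{"delta_pos": [-0.92,-0.43,0],"delta_rot": [0,0,0.5],"gripper": 1},{"delta_pos": [-0.92,-0.43,0],"delta_rot": [0,0,0.6],"gripper": 1},{"delta_pos": [-0.92,-0.43,0],"delta_rot": [0,0,0.7],"gripper": 1},{"delta_pos": [-0.92,-0.43,0],"delta_rot": [0,0,0.8],"gripper": 1},{"delta_pos": [-0.92,-0.43,0],"delta_rot": [0,0,0.9],"gripper": 1},{"delta_pos": [-0.92,-0.43,0],"delta_rot": [0,0,1],"gripper": 1},{"delta_pos": [-0.92,-0.43,0],"delta_rot": [0,0,1],"gripper": 1},{"delta_pos": [-0.92,-0.43,0],"delta_rot": [0,0,1],"gripper": 1}], grip_force=30)

```text
time_s: 26.28
ee_pos: [0.4028, -0.3082, 0.2045]
tool_rot: [-0.0, 1.0, 0.007, -0.0]
contact_force: [0.1, -0.2, 0.5]
finger_gap: 0.0854
grasp_force: 0.0
```

```bash
python3 - <<'E'
from h import *
s=monitor.observe(); q=s["tool_rot"];Rt=R.from_quat(np.r_[q[1:],q[0]]).as_matrix()
print(s["ee_pos"],Rt[:,0],Rt.T@(np.array([.3954,-.3057,.0133])-s["ee_pos"])/.2)
E
```

```text
[ 0.40279575 -0.30817769  0.20450271] [ 9.99899280e-01  1.41897626e-02 -2.82134422e-04] [-0.03652949 -0.012306    0.9560319 ]
```

Request:
move_arm(deltas=[{"delta_pos": [-0.037,-0.012,0.2],"delta_rot": [0,0,0],"gripper": 1},{"delta_pos": [-0.037,-0.012,0.4],"delta_rot": [0,0,0],"gripper": 1},{"delta_pos": [-0.037,-0.012,0.6],"delta_rot": [0,0,0],"gripper": 1},{"delta_pos": [-0.037,-0.012,0.75],"delta_rot": [0,0,0],"gripper": 1},{"delta_pos": [-0.037,-0.012,0.85],"delta_rot": [0,0,0],"gripper": 1},{"delta_pos": [-0.037,-0.012,0.93],"delta_rot": [0,0,0],"gripper": 1},{"delta_pos": [-0.037,-0.012,0.955],"delta_rot": [0,0,0],"gripper": 1},{"delta_pos": [-0.037,-0.012,0.955],"delta_rot": [0,0,0],"gripper": 1},{"delta_pos": [-0.037,-0.012,0.955],"delta_rot": [0,0,0],"gripper": 1}])

```text
time_s: 27.4
ee_pos: [0.3953, -0.3067, 0.0146]
tool_rot: [0.0, 1.0, 0.006, 0.001]
contact_force: [0.3, 0.1, -0.3]
finger_gap: 0.0851
grasp_force: 0.0
```

Request:
move_arm(deltas=[{"delta_pos": [0,0,0],"delta_rot": [0,0,0],"gripper": -0.1},{"delta_pos": [0,0,0],"delta_rot": [0,0,0],"gripper": -0.1},{"delta_pos": [0,0,0],"delta_rot": [0,0,0],"gripper": -0.1},{"delta_pos": [0,0,0],"delta_rot": [0,0,0],"gripper": -0.1},{"delta_pos": [0,0,0],"delta_rot": [0,0,0],"gripper": -0.1},{"delta_pos": [0,0,0],"delta_rot": [0,0,0],"gripper": -0.1},{"delta_pos": [0,0,0],"delta_rot": [0,0,0],"gripper": -0.1},{"delta_pos": [0,0,0],"delta_rot": [0,0,0],"gripper": -0.1}])

```text
time_s: 28.4
ee_pos: [0.395, -0.3065, 0.0145]
tool_rot: [0.0, 1.0, 0.006, 0.0]
contact_force: [-0.6, 1.1, 5.0]
finger_gap: 0.0509
grasp_force: 31.3
```

Request:
move_arm(deltas=[{"delta_pos": [0,0,-0.05],"delta_rot": [0,0,0],"gripper": -0.1},{"delta_pos": [0,0,-0.15],"delta_rot": [0,0,0],"gripper": -0.1},{"delta_pos": [0,0,-0.3],"delta_rot": [0,0,0],"gripper": -0.1},{"delta_pos": [0,0,-0.45],"delta_rot": [0,0,0],"gripper": -0.1},{"delta_pos": [0,0,-0.6],"delta_rot": [0,0,0],"gripper": -0.1},{"delta_pos": [0,0,-0.7],"delta_rot": [0,0,0],"gripper": -0.1},{"delta_pos": [0,0,-0.75],"delta_rot": [0,0,0],"gripper": -0.1},{"delta_pos": [0,0,-0.75],"delta_rot": [0,0,0],"gripper": -0.1}])

```text
time_s: 29.4
ee_pos: [0.3948, -0.3064, 0.1642]
tool_rot: [0.0, 1.0, 0.006, 0.0]
contact_force: [-0.4, -0.0, -2.2]
finger_gap: 0.0514
grasp_force: 31.8
```

Request:
move_arm(deltas=[{"delta_pos": [0.01,-0.1,0],"delta_rot": [0,0,0],"gripper": -0.1},{"delta_pos": [0.02,-0.25,0],"delta_rot": [0,0,0],"gripper": -0.1},{"delta_pos": [0.02,-0.45,0],"delta_rot": [0,0,0],"gripper": -0.1},{"delta_pos": [0.03,-0.65,0],"delta_rot": [0,0,0],"gripper": -0.1},{"delta_pos": [0.047,-0.9,0],"delta_rot": [0,0,0],"gripper": -0.1}])

```text
time_s: 30.02
ee_pos: [0.4012, -0.1242, 0.163]
tool_rot: [-0.0, 1.0, 0.005, -0.001]
contact_force: [1.9, 0.1, -1.8]
finger_gap: 0.0516
grasp_force: 31.9
```

Request:
move_arm(deltas=[{"delta_pos": [0.01,-0.2,0],"delta_rot": [0,0,0],"gripper": -0.1},{"delta_pos": [0.02,-0.4,0],"delta_rot": [0,0,0],"gripper": -0.1},{"delta_pos": [0.03,-0.6,0],"delta_rot": [0,0,0],"gripper": -0.1},{"delta_pos": [0.047,-0.8,0],"delta_rot": [0,0,0],"gripper": -0.1},{"delta_pos": [0.047,-0.9,0],"delta_rot": [0,0,0],"gripper": -0.1}])

```text
time_s: 30.65
ee_pos: [0.4082, 0.0561, 0.163]
tool_rot: [-0.0, 1.0, 0.007, -0.001]
contact_force: [0.0, -0.2, -2.1]
finger_gap: 0.0512
grasp_force: 32.0
```

Request:
move_arm(deltas=[{"delta_pos": [0.01,-0.2,0],"delta_rot": [0,0,0],"gripper": -0.1},{"delta_pos": [0.02,-0.4,0],"delta_rot": [0,0,0],"gripper": -0.1},{"delta_pos": [0.03,-0.6,0],"delta_rot": [0,0,0],"gripper": -0.1},{"delta_pos": [0.047,-0.75,0],"delta_rot": [0,0,0],"gripper": -0.1},{"delta_pos": [0.047,-0.85,0],"delta_rot": [0,0,0],"gripper": -0.1},{"delta_pos": [0.047,-0.9,0],"delta_rot": [0,0,0],"gripper": -0.1},{"delta_pos": [0.047,-0.9,0],"delta_rot": [0,0,0],"gripper": -0.1},{"delta_pos": [0.047,-0.9,0],"delta_rot": [0,0,0],"gripper": -0.1}])

```text
time_s: 31.65
ee_pos: [0.4165, 0.2332, 0.1636]
tool_rot: [0.0, 1.0, 0.005, -0.0]
contact_force: [-0.3, -0.7, -2.2]
finger_gap: 0.0517
grasp_force: 32.1
```

Now lower it into the canister: 0.1636 down to 0.0165 (0.735), then slowly.

Request:
move_arm(deltas=[{"delta_pos": [0,0,0.08],"delta_rot": [0,0,0],"gripper": -0.1},{"delta_pos": [0,0,0.2],"delta_rot": [0,0,0],"gripper": -0.1},{"delta_pos": [0,0,0.32],"delta_rot": [0,0,0],"gripper": -0.1},{"delta_pos": [0,0,0.44],"delta_rot": [0,0,0],"gripper": -0.1},{"delta_pos": [0,0,0.55],"delta_rot": [0,0,0],"gripper": -0.1},{"delta_pos": [0,0,0.63],"delta_rot": [0,0,0],"gripper": -0.1},{"delta_pos": [0,0,0.69],"delta_rot": [0,0,0],"gripper": -0.1},{"delta_pos": [0,0,0.72],"delta_rot": [0,0,0],"gripper": -0.1},{"delta_pos": [0,0,0.735],"delta_rot": [0,0,0],"gripper": -0.1},{"delta_pos": [0,0,0.735],"delta_rot": [0,0,0],"gripper": -0.1}])

```text
time_s: 32.9
ee_pos: [0.4172, 0.234, 0.0171]
tool_rot: [-0.0, 1.0, 0.006, 0.0]
contact_force: [0.6, 0.2, -0.7]
finger_gap: 0.0512
grasp_force: 32.1
```

Request:
move_arm(deltas=[{"delta_pos": [0,0,0.003],"delta_rot": [0,0,0],"gripper": -0.1},{"delta_pos": [0,0,0.006],"delta_rot": [0,0,0],"gripper": -0.1},{"delta_pos": [0,0,0.008],"delta_rot": [0,0,0],"gripper": -0.1},{"delta_pos": [0,0,0.008],"delta_rot": [0,0,0],"gripper": -0.1},{"delta_pos": [0,0,0.008],"delta_rot": [0,0,0],"gripper": -0.1}])

```text
time_s: 33.52
ee_pos: [0.417, 0.2339, 0.0153]
tool_rot: [0.0, 1.0, 0.006, 0.0]
contact_force: [0.1, 0.3, -2.5]
finger_gap: 0.0514
grasp_force: 32.1
```

Request:
move_arm(deltas=[{"delta_pos": [0,0,0.003],"delta_rot": [0,0,0],"gripper": -0.1},{"delta_pos": [0,0,0.005],"delta_rot": [0,0,0],"gripper": -0.1},{"delta_pos": [0,0,0.005],"delta_rot": [0,0,0],"gripper": -0.1},{"delta_pos": [0,0,0.005],"delta_rot": [0,0,0],"gripper": -0.1}])

```text
time_s: 34.02
ee_pos: [0.417, 0.2339, 0.0145]
tool_rot: [0.0, 1.0, 0.006, 0.0]
contact_force: [-0.6, 0.7, 3.4]
finger_gap: 0.0516
grasp_force: 32.4
```

Request:
move_arm(deltas=[{"delta_pos": [0,0,0.002],"delta_rot": [0,0,0],"gripper": -0.1},{"delta_pos": [0,0,0.003],"delta_rot": [0,0,0],"gripper": -0.1},{"delta_pos": [0,0,0.003],"delta_rot": [0,0,0],"gripper": -0.1}])

```text
time_s: 34.4
ee_pos: [0.417, 0.2339, 0.0145]
tool_rot: [-0.0, 1.0, 0.006, 0.0]
contact_force: [-2.1, -0.6, 8.5]
finger_gap: 0.0516
grasp_force: 33.0
```

Request:
move_arm(deltas=[{"delta_pos": [0,0,0],"delta_rot": [0,0,0],"gripper": 0.3},{"delta_pos": [0,0,0],"delta_rot": [0,0,0],"gripper": 0.5},{"delta_pos": [0,0,0],"delta_rot": [0,0,0],"gripper": 0.7},{"delta_pos": [0,0,0],"delta_rot": [0,0,0],"gripper": 0.7},{"delta_pos": [0,0,0],"delta_rot": [0,0,0],"gripper": 0.7},{"delta_pos": [0,0,-0.1],"delta_rot": [0,0,0],"gripper": 0.7},{"delta_pos": [0,0,-0.3],"delta_rot": [0,0,0],"gripper": 0.7},{"delta_pos": [0,0,-0.6],"delta_rot": [0,0,0],"gripper": 0.7},{"delta_pos": [0,0,-0.9],"delta_rot": [0,0,0],"gripper": 0.7},{"delta_pos": [0,0,-1],"delta_rot": [0,0,0],"gripper": 0.7},{"delta_pos": [0,0,-1],"delta_rot": [0,0,0],"gripper": 0.7},{"delta_pos": [0,0,-1],"delta_rot": [0,0,0],"gripper": 0.7}])

```text
time_s: 35.9
ee_pos: [0.4161, 0.2334, 0.2123]
tool_rot: [0.001, 1.0, 0.006, -0.001]
contact_force: [-0.5, -0.5, -0.9]
finger_gap: 0.0726
grasp_force: 0.0
```

```bash
python3 - <<'E'
from h import *
s=monitor.observe(); print(s["time_s"],s["ee_pos"],s["tool_rot"])
C=cam("wrist"); im=snapshot("wrist")[:,:,::-1]; cv2.imwrite("pics/w6.png",im); np.savez("w6.npz",K=C[0],T=C[1])
v=cv2.convertScaleAbs(cv2.resize(im,(800,600),interpolation=cv2.INTER_CUBIC),alpha=1.3)
for r,col in((.085,(0,0,255)),(.082,(0,255,0))):
    p=w2p(circ((.4155,.2325),r,.07),C)/.7
    cv2.polylines(v,[p.round().astype(int)],True,col,1)
cv2.imwrite("pics/w6v.png",v)
E
```

```text
35.9 [0.41614042 0.2334467  0.21227048] [ 6.81686529e-04  9.99983575e-01  5.56150534e-03 -1.20644065e-03]
```

View pics/w6v.png

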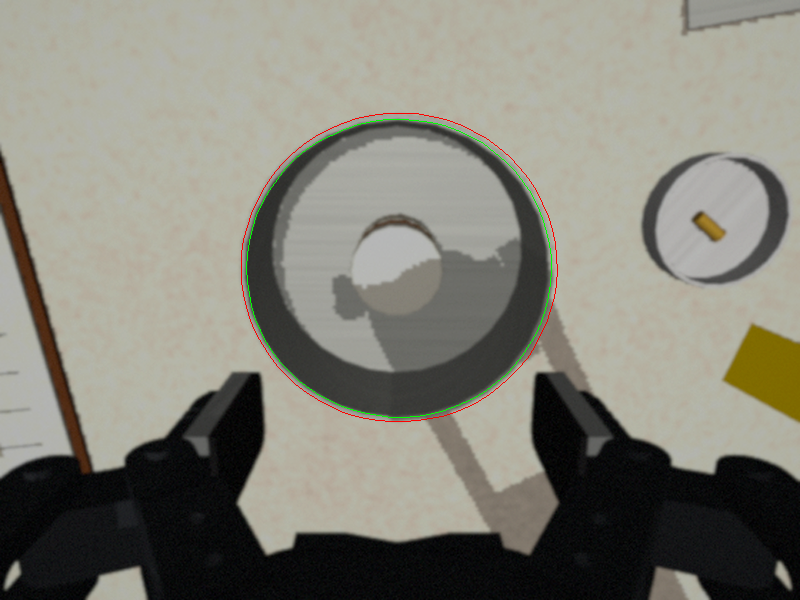

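The jar stands upright in the canister, cap centred at (397,268). The overlaid rim at (0.4155, 0.2325) matches the canister. Next is the tray lid.

Request:
move_arm(deltas=[{"delta_pos": [0.2,0.22,0],"delta_rot": [0,0,0],"gripper": 0},{"delta_pos": [0.4,0.44,0],"delta_rot": [0,0,0],"gripper": 0},{"delta_pos": [0.56,0.625,0],"delta_rot": [0,0,0],"gripper": 0},{"delta_pos": [0.56,0.625,0],"delta_rot": [0,0,0],"gripper": 0}], grip_force=80)

```text
time_s: 36.45
ee_pos: [0.5315, 0.1078, 0.2115]
tool_rot: [0.001, 1.0, 0.003, -0.002]
contact_force: [-0.2, -0.2, -0.4]
finger_gap: 0.0427
grasp_force: 0.0
```

Request:
move_arm(deltas=[{"delta_pos": [0.2,0.22,0],"delta_rot": [0,0,-0.1],"gripper": 0},{"delta_pos": [0.4,0.44,0],"delta_rot": [0,0,-0.2],"gripper": 0},{"delta_pos": [0.56,0.625,0],"delta_rot": [0,0,-0.3],"gripper": 0},{"delta_pos": [0.56,0.625,0],"delta_rot": [0,0,-0.4],"gripper": 0},{"delta_pos": [0.56,0.625,0],"delta_rot": [0,0,-0.5],"gripper": 0},{"delta_pos": [0.56,0.625,0],"delta_rot": [0,0,-0.6],"gripper": 0},{"delta_pos": [0.56,0.625,0],"delta_rot": [0,0,-0.7],"gripper": 0},{"delta_pos": [0.56,0.625,0],"delta_rot": [0,0,-0.8],"gripper": 0},{"delta_pos": [0.56,0.625,0],"delta_rot": [0,0,-0.9],"gripper": 0},{"delta_pos": [0.56,0.625,0],"delta_rot": [0,0,-1],"gripper": 0},{"delta_pos": [0.56,0.625,0],"delta_rot": [0,0,-1],"gripper": 0}])

```text
time_s: 37.83
ee_pos: [0.6428, -0.0124, 0.2124]
tool_rot: [-0.001, 0.703, 0.711, -0.001]
contact_force: [-0.9, 0.7, -0.8]
finger_gap: 0.0427
grasp_force: 0.0
```

Request:
move_arm(deltas=[{"delta_pos": [0,0,0],"delta_rot": [0,0,-0.1],"gripper": 0},{"delta_pos": [0,0,0],"delta_rot": [0,0,-0.1],"gripper": 0},{"delta_pos": [0,0,0],"delta_rot": [0,0,-0.1],"gripper": 0}])

```text
time_s: 38.2
ee_pos: [0.6435, -0.0132, 0.2133]
tool_rot: [-0.0, 0.646, 0.763, -0.0]
contact_force: [0.2, -0.7, 0.7]
finger_gap: 0.0428
grasp_force: 0.0
```

```bash
python3 - <<'E'
from h import *
s=monitor.observe(); q=s["tool_rot"];Rt=R.from_quat(np.r_[q[1:],q[0]]).as_matrix()
print(s["time_s"],s["ee_pos"],Rt[:,0],np.degrees(np.arctan2(Rt[1,0],Rt[0,0])))
C=cam("wrist"); im=snapshot("wrist")[:,:,::-1]; cv2.imwrite("pics/w7.png",im); np.savez("w7.npz",K=C[0],T=C[1])
v=cv2.convertScaleAbs(cv2.resize(im,(800,600),interpolation=cv2.INTER_CUBIC),alpha=1.3)
a=np.radians(9.6)
for w,l,z,col in((.152,.182,.009,(0,0,255)),(.01,.068,.042,(0,255,0))):
    cv2.polylines(v,[(w2p(rect((.6435,-.013),a,w,l,z),C)/.7).round().astype(int)],True,col,1)
cv2.imwrite("pics/w7v.png",v)
print(Rt.T@(np.array([.6435,-.013,.02])-s["ee_pos"])/.2)
E
```

```text
38.2 [ 0.64350644 -0.01324237  0.2133451 ] [-1.64514130e-01  9.86374711e-01  1.77328272e-04] 99.46901061804525
[1.02921766e-03 8.74590542e-04 9.66725295e-01]
```

View pics/w7v.png

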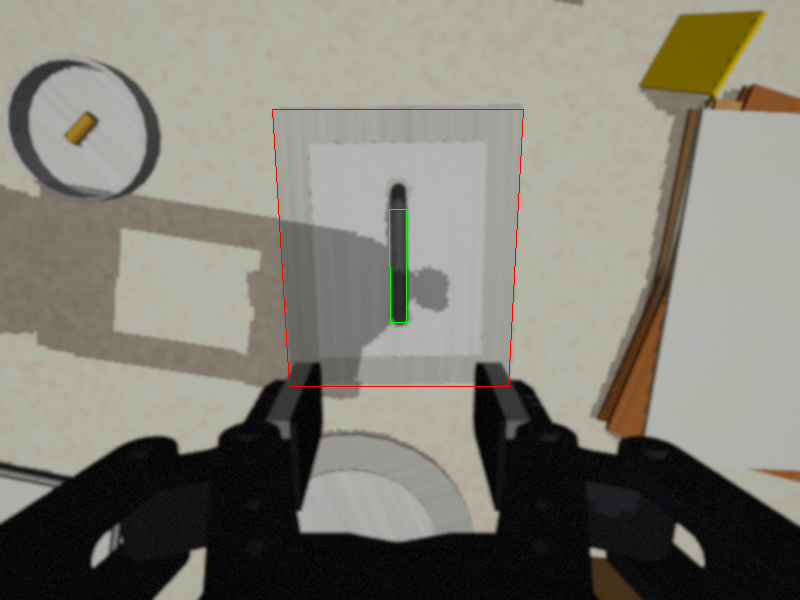

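The overlay matches the lid and handle to about 1 mm; the lid sits slightly farther along +x of the tool. Descend and grip.

Request:
move_arm(deltas=[{"delta_pos": [0.008,0,0.2],"delta_rot": [0,0,0],"gripper": 0},{"delta_pos": [0.008,0,0.4],"delta_rot": [0,0,0],"gripper": 0},{"delta_pos": [0.008,0,0.6],"delta_rot": [0,0,0],"gripper": 0},{"delta_pos": [0.008,0,0.75],"delta_rot": [0,0,0],"gripper": 0},{"delta_pos": [0.008,0,0.85],"delta_rot": [0,0,0],"gripper": 0},{"delta_pos": [0.008,0,0.93],"delta_rot": [0,0,0],"gripper": 0},{"delta_pos": [0.008,0,0.97],"delta_rot": [0,0,0],"gripper": 0},{"delta_pos": [0.008,0,0.97],"delta_rot": [0,0,0],"gripper": 0},{"delta_pos": [0.008,0,0.97],"delta_rot": [0,0,0],"gripper": 0}])

```text
time_s: 39.38
ee_pos: [0.6442, -0.0121, 0.0206]
tool_rot: [0.001, 0.645, 0.764, 0.001]
contact_force: [0.5, -0.3, -0.8]
finger_gap: 0.0426
grasp_force: 0.0
```

Request:
move_arm(deltas=[{"delta_pos": [0,0,0],"delta_rot": [0,0,0],"gripper": -1},{"delta_pos": [0,0,0],"delta_rot": [0,0,0],"gripper": -1},{"delta_pos": [0,0,0],"delta_rot": [0,0,0],"gripper": -1},{"delta_pos": [0,0,0],"delta_rot": [0,0,0],"gripper": -1},{"delta_pos": [0,0,0],"delta_rot": [0,0,0],"gripper": -1},{"delta_pos": [0,0,0],"delta_rot": [0,0,0],"gripper": -1},{"delta_pos": [0,0,0],"delta_rot": [0,0,0],"gripper": -1},{"delta_pos": [0,0,0],"delta_rot": [0,0,0],"gripper": -1}])

```text
time_s: 40.38
ee_pos: [0.6439, -0.012, 0.0205]
tool_rot: [0.001, 0.645, 0.764, 0.0]
contact_force: [-1.2, -0.7, 6.7]
finger_gap: 0.0072
grasp_force: 78.3
```

Request:
move_arm(deltas=[{"delta_pos": [0,0,-0.05],"delta_rot": [0,0,0],"gripper": -1},{"delta_pos": [0,0,-0.15],"delta_rot": [0,0,0],"gripper": -1},{"delta_pos": [0,0,-0.3],"delta_rot": [0,0,0],"gripper": -1},{"delta_pos": [0,0,-0.45],"delta_rot": [0,0,0],"gripper": -1},{"delta_pos": [0,0,-0.5],"delta_rot": [0,0,0],"gripper": -1},{"delta_pos": [0,0,-0.5],"delta_rot": [0,0,0],"gripper": -1}])

```text
time_s: 41.12
ee_pos: [0.6433, -0.012, 0.1196]
tool_rot: [0.0, 0.645, 0.764, -0.0]
contact_force: [0.6, 0.7, -2.5]
finger_gap: 0.0071
grasp_force: 78.2
```

```bash
python3 - <<'E'
from h import *
s=monitor.observe(); q=s["tool_rot"];Rt=R.from_quat(np.r_[q[1:],q[0]]).as_matrix()
print(s["time_s"],s["ee_pos"],np.degrees(np.arctan2(Rt[1,0],Rt[0,0])),s["finger_gap"],s["grasp_force"],s["contact_force"])
print(Rt.T@(np.array([.6585,.239,s["ee_pos"][2]])-s["ee_pos"])/.2)
E
```

```text
41.125 [ 0.64331261 -0.01202568  0.11959985] 99.6320290950749 0.00706227834978164 78.22306752204895 [ 0.64009189  0.73901661 -2.49190946]
[ 1.22472865e+00  2.84874399e-01 -8.06229379e-05]
```

Request:
move_arm(deltas=[{"delta_pos": [0.1,0.02,0],"delta_rot": [0,0,0],"gripper": -1},{"delta_pos": [0.25,0.06,0],"delta_rot": [0,0,0],"gripper": -1},{"delta_pos": [0.45,0.1,0],"delta_rot": [0,0,0],"gripper": -1},{"delta_pos": [0.62,0.142,0],"delta_rot": [0,0,0],"gripper": -1}])

```text
time_s: 41.62
ee_pos: [0.6496, 0.1176, 0.118]
tool_rot: [-0.001, 0.645, 0.764, -0.001]
contact_force: [0.9, 0.8, -2.6]
finger_gap: 0.007
grasp_force: 78.2
```

Request:
move_arm(deltas=[{"delta_pos": [0.18,0.03,0],"delta_rot": [0,0,0.03],"gripper": -1},{"delta_pos": [0.35,0.06,0],"delta_rot": [0,0,0.06],"gripper": -1},{"delta_pos": [0.5,0.1,0],"delta_rot": [0,0,0.09],"gripper": -1},{"delta_pos": [0.57,0.14,0],"delta_rot": [0,0,0.096],"gripper": -1},{"delta_pos": [0.605,0.142,0],"delta_rot": [0,0,0.096],"gripper": -1},{"delta_pos": [0.605,0.142,0],"delta_rot": [0,0,0.096],"gripper": -1},{"delta_pos": [0.605,0.142,0],"delta_rot": [0,0,0.096],"gripper": -1},{"delta_pos": [0.605,0.142,0],"delta_rot": [0,0,0.096],"gripper": -1}])

```text
time_s: 42.62
ee_pos: [0.6585, 0.2381, 0.1199]
tool_rot: [0.0, 0.701, 0.713, -0.0]
contact_force: [-0.1, 0.1, -2.6]
finger_gap: 0.0075
grasp_force: 78.1
```

```bash
python3 - <<'E'
from h import *
s=monitor.observe(); q=s["tool_rot"];Rt=R.from_quat(np.r_[q[1:],q[0]]).as_matrix()
print(s["time_s"],s["ee_pos"],np.degrees(np.arctan2(Rt[1,0],Rt[0,0])),s["finger_gap"],s["grasp_force"],s["contact_force"])
print(Rt.T@(np.array([.6585,.239,.0495])-s["ee_pos"])/.2)
E
```

```text
42.625 [0.65854422 0.23805853 0.11986263] 90.93926291380392 0.007453792402221518 78.14878821372986 [-0.13279567  0.05712737 -2.58420386]
[ 4.80091750e-03 -1.54885711e-04  3.51811926e-01]
```

Lower to about 2 mm above seating, then slowly.

Request:
move_arm(deltas=[{"delta_pos": [0.005,0,0.08],"delta_rot": [0,0,0],"gripper": -1},{"delta_pos": [0.005,0,0.16],"delta_rot": [0,0,0],"gripper": -1},{"delta_pos": [0.005,0,0.24],"delta_rot": [0,0,0],"gripper": -1},{"delta_pos": [0.005,0,0.29],"delta_rot": [0,0,0],"gripper": -1},{"delta_pos": [0.005,0,0.31],"delta_rot": [0,0,0],"gripper": -1},{"delta_pos": [0.005,0,0.325],"delta_rot": [0,0,0],"gripper": -1},{"delta_pos": [0.005,0,0.337],"delta_rot": [0,0,0],"gripper": -1},{"delta_pos": [0.005,0,0.337],"delta_rot": [0,0,0],"gripper": -1},{"delta_pos": [0.005,0,0.337],"delta_rot": [0,0,0],"gripper": -1}])

```text
time_s: 43.75
ee_pos: [0.6587, 0.2401, 0.0527]
tool_rot: [0.0, 0.701, 0.713, 0.0]
contact_force: [0.5, -0.5, -2.6]
finger_gap: 0.0072
grasp_force: 78.2
```

Request:
move_arm(deltas=[{"delta_pos": [0,0,0.004],"delta_rot": [0,0,0],"gripper": -1},{"delta_pos": [0,0,0.008],"delta_rot": [0,0,0],"gripper": -1},{"delta_pos": [0,0,0.012],"delta_rot": [0,0,0],"gripper": -1},{"delta_pos": [0,0,0.012],"delta_rot": [0,0,0],"gripper": -1},{"delta_pos": [0,0,0.012],"delta_rot": [0,0,0],"gripper": -1}])

```text
time_s: 44.38
ee_pos: [0.6585, 0.24, 0.0499]
tool_rot: [0.0, 0.701, 0.713, -0.0]
contact_force: [0.5, 0.6, -3.3]
finger_gap: 0.0075
grasp_force: 78.2
```

Request:
move_arm(deltas=[{"delta_pos": [0,0,0.003],"delta_rot": [0,0,0],"gripper": -1},{"delta_pos": [0,0,0.005],"delta_rot": [0,0,0],"gripper": -1},{"delta_pos": [0,0,0.005],"delta_rot": [0,0,0],"gripper": -1},{"delta_pos": [0,0,0.005],"delta_rot": [0,0,0],"gripper": -1}])

```text
time_s: 44.88
ee_pos: [0.6585, 0.2401, 0.0495]
tool_rot: [0.0, 0.701, 0.713, 0.0]
contact_force: [-0.7, -0.6, 4.0]
finger_gap: 0.0072
grasp_force: 78.6
```

Request:
move_arm(deltas=[{"delta_pos": [0,0,0],"delta_rot": [0,0,0],"gripper": -0.4},{"delta_pos": [0,0,0],"delta_rot": [0,0,0],"gripper": 0},{"delta_pos": [0,0,0],"delta_rot": [0,0,0],"gripper": 0},{"delta_pos": [0,0,0],"delta_rot": [0,0,0],"gripper": 0},{"delta_pos": [0,0,-0.1],"delta_rot": [0,0,0],"gripper": 0},{"delta_pos": [0,0,-0.3],"delta_rot": [0,0,0],"gripper": 0},{"delta_pos": [0,0,-0.6],"delta_rot": [0,0,0],"gripper": 0},{"delta_pos": [0,0,-0.75],"delta_rot": [0,0,0],"gripper": 0},{"delta_pos": [0,0,-0.75],"delta_rot": [0,0,0],"gripper": 0}])

```text
time_s: 46.0
ee_pos: [0.6599, 0.2405, 0.2024]
tool_rot: [0.002, 0.701, 0.713, 0.003]
contact_force: [0.3, 0.4, -0.1]
finger_gap: 0.0425
grasp_force: 0.0
```

Request:
move_arm(deltas=[{"delta_pos": [-0.25,-0.01,0],"delta_rot": [0,0,0],"gripper": 0},{"delta_pos": [-0.5,-0.02,0],"delta_rot": [0,0,0],"gripper": 0},{"delta_pos": [-0.79,-0.035,0],"delta_rot": [0,0,0],"gripper": 0},{"delta_pos": [-0.79,-0.035,0],"delta_rot": [0,0,0],"gripper": 0}])

```text
time_s: 46.5
ee_pos: [0.6532, 0.078, 0.197]
tool_rot: [-0.001, 0.703, 0.711, -0.002]
contact_force: [-0.2, 0.9, 0.0]
finger_gap: 0.0426
grasp_force: 0.0
```

Request:
move_arm(deltas=[{"delta_pos": [-0.25,-0.01,0],"delta_rot": [0,0,0],"gripper": 0},{"delta_pos": [-0.5,-0.02,0],"delta_rot": [0,0,0],"gripper": 0},{"delta_pos": [-0.79,-0.035,0],"delta_rot": [0,0,0],"gripper": 0},{"delta_pos": [-0.79,-0.035,0],"delta_rot": [0,0,0],"gripper": 0}])

```text
time_s: 47.0
ee_pos: [0.6494, -0.0788, 0.1972]
tool_rot: [-0.001, 0.702, 0.712, -0.001]
contact_force: [0.7, -0.4, 0.3]
finger_gap: 0.043
grasp_force: 0.0
```

Request:
move_arm(deltas=[{"delta_pos": [-0.25,-0.01,0],"delta_rot": [0,0,0],"gripper": 0},{"delta_pos": [-0.5,-0.02,0],"delta_rot": [0,0,0],"gripper": 0},{"delta_pos": [-0.79,-0.035,0],"delta_rot": [0,0,0],"gripper": 0},{"delta_pos": [-0.79,-0.035,0],"delta_rot": [0,0,0],"gripper": 0},{"delta_pos": [-0.79,-0.035,0],"delta_rot": [0,0,0],"gripper": 0},{"delta_pos": [-0.79,-0.035,0],"delta_rot": [0,0,0],"gripper": 0}])

```text
time_s: 47.75
ee_pos: [0.6461, -0.232, 0.1985]
tool_rot: [-0.001, 0.7, 0.714, 0.0]
contact_force: [1.0, 0.5, 0.5]
finger_gap: 0.0429
grasp_force: 0.0
```

```bash
python3 - <<'E'
from h import *
s=monitor.observe(); q=s["tool_rot"];Rt=R.from_quat(np.r_[q[1:],q[0]]).as_matrix()
print(s["time_s"],s["ee_pos"],np.degrees(np.arctan2(Rt[1,0],Rt[0,0])))
C=cam("wrist"); im=snapshot("wrist")[:,:,::-1]; cv2.imwrite("pics/w8.png",im); np.savez("w8.npz",K=C[0],T=C[1])
v=cv2.convertScaleAbs(cv2.resize(im,(800,600),interpolation=cv2.INTER_CUBIC),alpha=1.3)
for r,z,col in((.092,.009,(0,0,255)),(.013,.033,(0,255,0))):
    cv2.polylines(v,[(w2p(circ((.645,-.2358),r,z),C)/.7).round().astype(int)],True,col,1)
cv2.imwrite("pics/w8v.png",v)
print(Rt.T@(np.array([.645,-.2358,.016])-s["ee_pos"])/.2)
E
```

```text
47.75 [ 0.64605081 -0.23204546  0.19854189] 91.12484778045935
[-0.01944009 -0.0051056   0.91269634]
```

View pics/w8v.png

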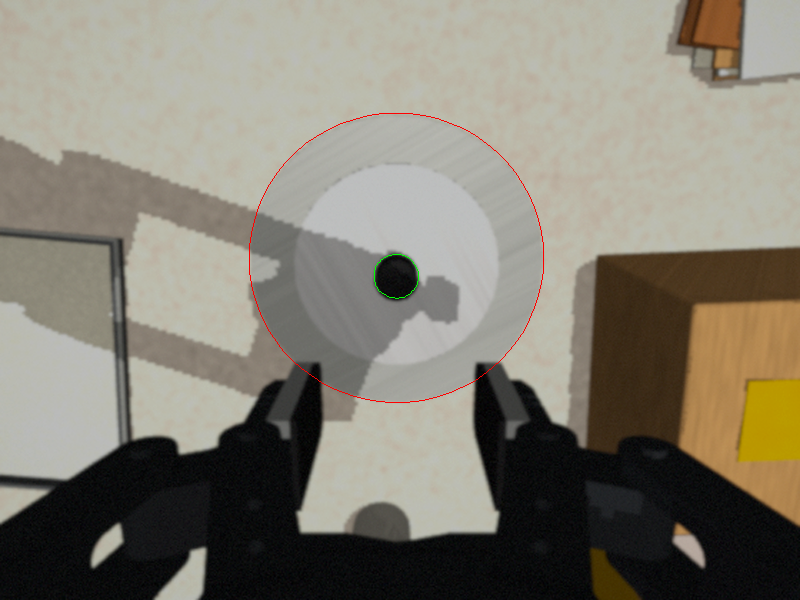

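The overlay fits the round lid and knob exactly, with the knob at (397,276). Descend and grip.

Request:
move_arm(deltas=[{"delta_pos": [-0.02,-0.005,0.2],"delta_rot": [0,0,0],"gripper": 0},{"delta_pos": [-0.02,-0.005,0.4],"delta_rot": [0,0,0],"gripper": 0},{"delta_pos": [-0.02,-0.005,0.6],"delta_rot": [0,0,0],"gripper": 0},{"delta_pos": [-0.02,-0.005,0.75],"delta_rot": [0,0,0],"gripper": 0},{"delta_pos": [-0.02,-0.005,0.85],"delta_rot": [0,0,0],"gripper": 0},{"delta_pos": [-0.02,-0.005,0.9],"delta_rot": [0,0,0],"gripper": 0},{"delta_pos": [-0.02,-0.005,0.915],"delta_rot": [0,0,0],"gripper": 0},{"delta_pos": [-0.02,-0.005,0.915],"delta_rot": [0,0,0],"gripper": 0},{"delta_pos": [-0.02,-0.005,0.915],"delta_rot": [0,0,0],"gripper": 0}])

```text
time_s: 48.92
ee_pos: [0.6454, -0.2385, 0.017]
tool_rot: [0.001, 0.701, 0.713, 0.0]
contact_force: [1.1, 0.1, -0.3]
finger_gap: 0.0429
grasp_force: 0.0
```

Request:
move_arm(deltas=[{"delta_pos": [0,0,0],"delta_rot": [0,0,0],"gripper": -1},{"delta_pos": [0,0,0],"delta_rot": [0,0,0],"gripper": -1},{"delta_pos": [0,0,0],"delta_rot": [0,0,0],"gripper": -1},{"delta_pos": [0,0,0],"delta_rot": [0,0,0],"gripper": -1},{"delta_pos": [0,0,0],"delta_rot": [0,0,0],"gripper": -1},{"delta_pos": [0,0,0],"delta_rot": [0,0,0],"gripper": -1}])

```text
time_s: 49.68
ee_pos: [0.6452, -0.2385, 0.017]
tool_rot: [0.001, 0.701, 0.713, 0.0]
contact_force: [-1.0, -0.1, 5.0]
finger_gap: 0.0239
grasp_force: 78.3
```

Request:
move_arm(deltas=[{"delta_pos": [0,0,-0.05],"delta_rot": [0,0,0],"gripper": -1},{"delta_pos": [0,0,-0.15],"delta_rot": [0,0,0],"gripper": -1},{"delta_pos": [0,0,-0.3],"delta_rot": [0,0,0],"gripper": -1},{"delta_pos": [0,0,-0.45],"delta_rot": [0,0,0],"gripper": -1},{"delta_pos": [0,0,-0.6],"delta_rot": [0,0,0],"gripper": -1},{"delta_pos": [0,0,-0.75],"delta_rot": [0,0,0],"gripper": -1},{"delta_pos": [0,0,-0.75],"delta_rot": [0,0,0],"gripper": -1},{"delta_pos": [0,0,-0.75],"delta_rot": [0,0,0],"gripper": -1}])

```text
time_s: 50.68
ee_pos: [0.6438, -0.238, 0.1643]
tool_rot: [-0.001, 0.701, 0.713, -0.001]
contact_force: [-0.4, 0.6, -3.2]
finger_gap: 0.0238
grasp_force: 78.6
```

```bash
python3 - <<'E'
from h import *
s=monitor.observe(); q=s["tool_rot"];Rt=R.from_quat(np.r_[q[1:],q[0]]).as_matrix()
print(s["time_s"],s["ee_pos"],np.degrees(np.arctan2(Rt[1,0],Rt[0,0])),s["finger_gap"],s["grasp_force"],s["contact_force"])
print(Rt.T@(np.array([.4155,.2328,s["ee_pos"][2]])-s["ee_pos"])/.2)
E
```

```text
50.675 [ 0.64384425 -0.23796912  0.16427038] 90.99276383219309 0.02383175957463724 78.58533382415771 [-0.40769707  0.57192493 -3.21339479]
[ 2.37327268 -1.10075658  0.00531503]
```

Request:
move_arm(deltas=[{"delta_pos": [0.1,-0.05,0],"delta_rot": [0,0,0],"gripper": -1},{"delta_pos": [0.25,-0.12,0],"delta_rot": [0,0,0],"gripper": -1},{"delta_pos": [0.42,-0.2,0],"delta_rot": [0,0,0],"gripper": -1},{"delta_pos": [0.6,-0.28,0],"delta_rot": [0,0,0],"gripper": -1},{"delta_pos": [0.787,-0.367,0],"delta_rot": [0,0,0],"gripper": -1}])

```text
time_s: 51.3
ee_pos: [0.5669, -0.081, 0.1638]
tool_rot: [-0.002, 0.701, 0.713, -0.001]
contact_force: [0.7, 0.7, -2.4]
finger_gap: 0.0241
grasp_force: 78.7
```

Request:
move_arm(deltas=[{"delta_pos": [0.2,-0.09,0],"delta_rot": [0,0,0],"gripper": -1},{"delta_pos": [0.4,-0.18,0],"delta_rot": [0,0,0],"gripper": -1},{"delta_pos": [0.6,-0.28,0],"delta_rot": [0,0,0],"gripper": -1},{"delta_pos": [0.787,-0.367,0],"delta_rot": [0,0,0],"gripper": -1}])

```text
time_s: 51.8
ee_pos: [0.4905, 0.075, 0.1641]
tool_rot: [-0.001, 0.701, 0.713, -0.001]
contact_force: [0.9, -0.2, -2.2]
finger_gap: 0.0238
grasp_force: 78.7
```

Request:
move_arm(deltas=[{"delta_pos": [0.2,-0.09,0],"delta_rot": [0,0,0],"gripper": -1},{"delta_pos": [0.4,-0.18,0],"delta_rot": [0,0,0],"gripper": -1},{"delta_pos": [0.58,-0.28,0],"delta_rot": [0,0,0],"gripper": -1},{"delta_pos": [0.72,-0.34,0],"delta_rot": [0,0,0],"gripper": -1},{"delta_pos": [0.787,-0.367,0],"delta_rot": [0,0,0],"gripper": -1},{"delta_pos": [0.787,-0.367,0],"delta_rot": [0,0,0],"gripper": -1},{"delta_pos": [0.787,-0.367,0],"delta_rot": [0,0,0],"gripper": -1},{"delta_pos": [0.787,-0.367,0],"delta_rot": [0,0,0],"gripper": -1}])

```text
time_s: 52.8
ee_pos: [0.4168, 0.2292, 0.1657]
tool_rot: [0.0, 0.701, 0.713, -0.0]
contact_force: [-0.8, -0.5, -1.9]
finger_gap: 0.0239
grasp_force: 78.7
```

```bash
python3 - <<'E'
from h import *
s=monitor.observe(); q=s["tool_rot"];Rt=R.from_quat(np.r_[q[1:],q[0]]).as_matrix()
print(s["time_s"],s["ee_pos"],s["finger_gap"],s["grasp_force"],s["contact_force"])
print(Rt.T@(np.array([.4157,.2303,.081])-s["ee_pos"])/.2)
E
```

```text
52.8 [0.41679569 0.22917185 0.16574545] 0.023903246522278217 78.67052435874939 [-0.78414336 -0.50248371 -1.91921927]
[ 0.0059131  -0.00535263  0.42372516]
```

Request:
move_arm(deltas=[{"delta_pos": [0.006,-0.005,0.08],"delta_rot": [0,0,0],"gripper": -1},{"delta_pos": [0.006,-0.005,0.18],"delta_rot": [0,0,0],"gripper": -1},{"delta_pos": [0.006,-0.005,0.27],"delta_rot": [0,0,0],"gripper": -1},{"delta_pos": [0.006,-0.005,0.34],"delta_rot": [0,0,0],"gripper": -1},{"delta_pos": [0.006,-0.005,0.38],"delta_rot": [0,0,0],"gripper": -1},{"delta_pos": [0.006,-0.005,0.4],"delta_rot": [0,0,0],"gripper": -1},{"delta_pos": [0.006,-0.005,0.41],"delta_rot": [0,0,0],"gripper": -1},{"delta_pos": [0.006,-0.005,0.41],"delta_rot": [0,0,0],"gripper": -1},{"delta_pos": [0.006,-0.005,0.41],"delta_rot": [0,0,0],"gripper": -1}])

```text
time_s: 53.92
ee_pos: [0.4156, 0.2313, 0.0842]
tool_rot: [0.0, 0.701, 0.713, 0.0]
contact_force: [0.7, -0.3, -3.2]
finger_gap: 0.0236
grasp_force: 78.7
```

Request:
move_arm(deltas=[{"delta_pos": [0,0,0.004],"delta_rot": [0,0,0],"gripper": -1},{"delta_pos": [0,0,0.008],"delta_rot": [0,0,0],"gripper": -1},{"delta_pos": [0,0,0.01],"delta_rot": [0,0,0],"gripper": -1},{"delta_pos": [0,0,0.01],"delta_rot": [0,0,0],"gripper": -1},{"delta_pos": [0,0,0.01],"delta_rot": [0,0,0],"gripper": -1}])

```text
time_s: 54.55
ee_pos: [0.4154, 0.2312, 0.0819]
tool_rot: [0.0, 0.701, 0.713, 0.0]
contact_force: [-0.5, 0.2, -2.4]
finger_gap: 0.0238
grasp_force: 78.7
```

Request:
move_arm(deltas=[{"delta_pos": [0,0,0.003],"delta_rot": [0,0,0],"gripper": -1},{"delta_pos": [0,0,0.006],"delta_rot": [0,0,0],"gripper": -1},{"delta_pos": [0,0,0.006],"delta_rot": [0,0,0],"gripper": -1},{"delta_pos": [0,0,0.006],"delta_rot": [0,0,0],"gripper": -1}])

```text
time_s: 55.05
ee_pos: [0.4154, 0.2312, 0.081]
tool_rot: [0.0, 0.701, 0.713, 0.0]
contact_force: [-2.1, -0.5, 3.2]
finger_gap: 0.0237
grasp_force: 78.9
```

Request:
move_arm(deltas=[{"delta_pos": [0,0,0],"delta_rot": [0,0,0],"gripper": -0.2},{"delta_pos": [0,0,0],"delta_rot": [0,0,0],"gripper": 0.2},{"delta_pos": [0,0,0],"delta_rot": [0,0,0],"gripper": 0.2},{"delta_pos": [0,0,0],"delta_rot": [0,0,0],"gripper": 0.2},{"delta_pos": [0,0,-0.1],"delta_rot": [0,0,0],"gripper": 0.2},{"delta_pos": [0,0,-0.3],"delta_rot": [0,0,0],"gripper": 0.2},{"delta_pos": [0,0,-0.6],"delta_rot": [0,0,0],"gripper": 0.2},{"delta_pos": [0,0,-0.9],"delta_rot": [0,0,0],"gripper": 0.2},{"delta_pos": [0,0,-0.9],"delta_rot": [0,0,0],"gripper": 0.2}])

```text
time_s: 56.18
ee_pos: [0.4177, 0.2325, 0.2656]
tool_rot: [0.002, 0.701, 0.713, 0.005]
contact_force: [0.4, -0.9, 0.1]
finger_gap: 0.0513
grasp_force: 0.0
```

Request:
move_arm(deltas=[{"delta_pos": [-0.3,0,0],"delta_rot": [0,0,0],"gripper": 0.2},{"delta_pos": [-0.6,0,0],"delta_rot": [0,0,0],"gripper": 0.2},{"delta_pos": [-1,0,0],"delta_rot": [0,0,0],"gripper": 0.2},{"delta_pos": [-1,0,0],"delta_rot": [0,0,0],"gripper": 0.2}])

```text
time_s: 56.68
ee_pos: [0.4178, 0.0284, 0.2595]
tool_rot: [-0.0, 0.702, 0.712, -0.001]
contact_force: [-0.1, 0.8, -0.0]
finger_gap: 0.0512
grasp_force: 0.0
```

Request:
move_arm(deltas=[{"delta_pos": [-0.3,0,0],"delta_rot": [0,0,0],"gripper": 0.2},{"delta_pos": [-0.6,0,0],"delta_rot": [0,0,0],"gripper": 0.2},{"delta_pos": [-1,0,0],"delta_rot": [0,0,0],"gripper": 0.2},{"delta_pos": [-1,0,0],"delta_rot": [0,0,0],"gripper": 0.2},{"delta_pos": [-1,0,0],"delta_rot": [0,0,0],"gripper": 0.2},{"delta_pos": [-1,0,0],"delta_rot": [0,0,0],"gripper": 0.2}])

```text
time_s: 57.42
ee_pos: [0.4221, -0.1673, 0.2602]
tool_rot: [-0.001, 0.7, 0.714, 0.0]
contact_force: [-0.3, 0.5, -0.2]
finger_gap: 0.0511
grasp_force: 0.0
```

```bash
python3 - <<'E'
from h import *
out=[]
for n,(y0,y1,x0,x1) in (("scene",(130,290,240,480)),("top",(130,290,100,340))):
    C=cam(n); im=cv2.convertScaleAbs(snapshot(n)[:,:,::-1],alpha=1.2); S=2.5
    v=cv2.resize(im,None,fx=S,fy=S,interpolation=cv2.INTER_CUBIC)
    cv2.polylines(v,[((w2p(circ((.4155,.2325),.092,.073),C)+.5)*S).astype(int)],True,(0,0,255),1)
    cv2.polylines(v,[((w2p(rect((.6585,.24),np.radians(.9),.152,.182,.038),C)+.5)*S).astype(int)],True,(0,0,255),1)
    out.append(v[int(y0*S):int(y1*S),int(x0*S):int(x1*S)])
v=np.vstack(out)[:, :]; cv2.imwrite("pics/f.png",cv2.resize(v,None,fx=.75,fy=.75,interpolation=cv2.INTER_AREA)); print(v.shape, monitor.observe()["time_s"])
E
```

```text
(800, 600, 3) 57.525
```

View pics/f.png

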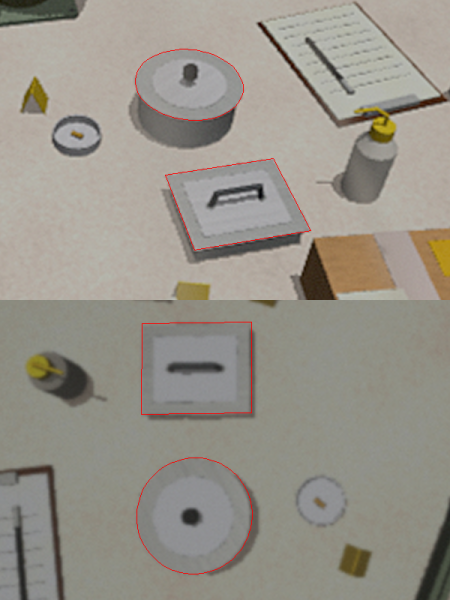

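Both views show the lids seated flat: the round lid at (190,84) and the tray lid at (238,204) in the scene crop, both matching the overlays drawn at seated height. Bystanders are undisturbed. Handing in.

```bash
python3 -c "
from rig import arm
print(arm.finish_job())"
```

```text
the job is handed in; nothing more can be done
None
```

I swapped the jar and phone (jar parked first on the paper-lined tray), and seated both lids flat. The wash bottle, tin and pot were left in place, and I handed the job in at about 57.5 s of the 125 s limit.

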